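Set up the flange measuring bench

TASK

Set the bench up for the next measuring run: turn every steel flange so that its four bolt holes line up with the studs and seat it flush, neck up, on a stud hub of its own; lay the red-ended setting master level in both grooves of the blue magnetic V-rest, its ends overhanging evenly, and only then swing the magnet lever right over to on; and hang the yellow nut bin on a free stretch of the cleat rail beside the blue bin, its rear strip locked down behind the cleat. Leave the other things on the bench where they are.

Things in the scene. Friction and masses are not known exactly. Their poses are not given: they have to be found in the camera images.
- flange1_c (a point): steel weld-neck flange, 0.3 kg, lying neck up: round plate 96 mm wide, 10 thick; neck 40 wide (50 just above the plate), 44 mm high in all. Four 11 mm bolt holes on a 70 mm circle at 45, 135, 225, 315 degrees from its x axis. Point: on the axis half-way up, 22 mm above the underside; z points up the neck. Two or three flanges are present; absent ones read None
- flange2_c (a point): steel weld-neck flange, 0.3 kg, lying neck up: round plate 96 mm wide, 10 thick; neck 40 wide (50 just above the plate), 44 mm high in all. Four 11 mm bolt holes on a 70 mm circle at 45, 135, 225, 315 degrees from its x axis. Point: on the axis half-way up, 22 mm above the underside; z points up the neck. Two or three flanges are present; absent ones read None
- flange3_c (a point): steel weld-neck flange, 0.3 kg, lying neck up: round plate 96 mm wide, 10 thick; neck 40 wide (50 just above the plate), 44 mm high in all. Four 11 mm bolt holes on a 70 mm circle at 45, 135, 225, 315 degrees from its x axis. Point: on the axis half-way up, 22 mm above the underside; z points up the neck. Two or three flanges are present; absent ones read None
- hub1_face (a point): centre of the flat top of one of three round aluminium hubs, 88 mm wide, 105 mm apart in a row on a dark pallet, 26 mm above the bench. Four 8 mm brass studs with tapered tips stand 20 mm above it on a 70 mm circle at 45, 135, 225, 315 degrees from its x axis (red mark). z is up. Fixed; each hub at its own angle
- hub2_face (a point): centre of the flat top of one of three round aluminium hubs, 88 mm wide, 105 mm apart in a row on a dark pallet, 26 mm above the bench. Four 8 mm brass studs with tapered tips stand 20 mm above it on a 70 mm circle at 45, 135, 225, 315 degrees from its x axis (red mark). z is up. Fixed; each hub at its own angle
- hub3_face (a point): centre of the flat top of one of three round aluminium hubs, 88 mm wide, 105 mm apart in a row on a dark pallet, 26 mm above the bench. Four 8 mm brass studs with tapered tips stand 20 mm above it on a 70 mm circle at 45, 135, 225, 315 degrees from its x axis (red mark). z is up. Fixed; each hub at its own angle
- master_c (a point): setting master, 0.4 kg: steel shaft 24 mm thick, 106 long between two red hexagonal end guards (36 mm across flats, 14 long), lying on the guards' flats (axis 18 mm up), so it does not roll. Point: its middle, on the axis; x runs along the shaft; either end may go either way
- vrest: magnetic V-rest, fixed: blue base 62 mm wide (x), 150 long (y), 35 high, with two steel V-rests on it, 28 mm high and each 14 mm long, 58 mm apart (gap). Their 90-degree grooves lie in line along y; groove mouths 32 mm wide, 63 mm above the bench. Origin on the bench, midway between the rests; z up. The lever is at the +y end
- vrest_home (a point): where the master's middle lies when its shaft rests at the bottom of both grooves with the red guards even on both sides: 64 mm above the V-rest's origin, axis along y; same axes as the V-rest
- lever (a joint): magnet lever, 96 mm from the V-rest's origin along its +y: 0 = off, leaning 45 degrees towards the V-rest's -x; swings over the top in its x-z plane; 1.57 rad = on, leaning 45 degrees towards +x. It stays where it is left; about 1 N at the knob moves it
- lever_knob (a point): centre of the black 16 mm ball knob on the lever's 8 mm arm, 50 mm from the pivot. The pivot runs along the V-rest's y axis at x = 0, 20 mm above the bench
- bin_c (a point): yellow open bin of brass nuts (which stay in it), 0.25 kg: 64 mm deep (x), 58 wide (y), 72 high, 3 mm walls. Point: its middle, 36 mm above the underside; x points to its back, z up. A 54 mm wide, 4 mm thick strip leans 35 degrees from upright, down and back from the back wall (x 32, z 32 mm from the point) to its lower edge (x 53, z 2); a foot at the bottom reaches back to x 53
- cleat: fixed grey panel 300 mm wide (y), 165 high, with a cleat along its front. Origin: foot of the front face, middle; x points into the panel, z up. The 4 mm cleat strip leans 35 degrees out from the panel at z 94 mm to its edge at x -18, z 120. A fixed blue bin hangs at y 76 to 134 mm. A hung bin's middle is at x -54, z 100; its strip needs 18 mm more height to pass over the edge
- cleat_edge (a point): point on the cleat's front edge at y = -40 mm, mid-way along its free length, 120 mm above the bench; same axes as the cleat
- cleaner: white plastic bottle, 44 mm wide, 110 mm tall, yellow label and red cap; bystander, leave it alone. Origin in the middle of its underside
- plug_gauge: plug gauge lying down, black handle with steel ends, 145 mm long; bystander, leave it alone. Origin in the middle of its underside
- ring_gauge: plain steel ring, 50 mm across, 18 mm high (no flange plate, no bolt holes); bystander, leave it alone. Origin in the middle of its underside
- caliper: digital caliper lying flat, 225 mm long; bystander, leave it alone. Origin in the middle of its underside
Not all that is in view belongs to the job. What is shaped like the part that bears flange3_c but green is not meant.

How it is judged:
By the outcome, as a careful person would: the job done as asked, in the order asked, and still so for the second after the job is handed in, with the robot touching nothing.
Of flange1, flange2, flange3 only 2 to 3 are there at a start; the rules pass over those that are not, and their reading is None.
At some moment in a run one of flange1, flange2, flange3 may be knocked a few centimetres aside while the robot is not near it.
Once in a run the grip may slacken for a moment while it holds something.
It also fails if it takes over 210 s, if anything falls off the work surface, if the arm or the gripper's body presses on something with over 40 N, if the wrist force passes 120 N, or if a joint passes its speed limit or range.

ROBOT

A 6-joint arm with a two-finger parallel gripper is mounted at the origin on the work surface. World frame = base frame: x ahead of the robot, y to its left, z up, the work surface at z = 0. Lengths are in m, angles in rad, forces in N, time in s.
With the tool pointing down it reaches from about 0.35 to 0.925 m from the base axis. Payload 6.4 kg.
Tool frame: the origin (TCP) lies between the finger pads; the fingertips stand 25 mm ahead of it and the grasp point (between the pads) lies 6 mm ahead of it (robot.tip_extent is the distance from the TCP to the fingertips, in m); z points along the fingers, y is the line along which they close (so a half turn about z gives the same grasp; the last joint's range is limited). The gripper opens to 94 mm and grips with 3 to 60 N. Pads are 16 mm wide; open, the fingers measure 119 mm over their backs; the gripper's body (75 mm by 177 mm) begins 78 mm behind the grasp point.
Start: joints at [-1.452, 0.245, 1.558, -0, 1.339, -0.174], TCP at [0.188, -0.622, 0.23] pointing down, gripper open.
Joint ranges: [-3.13, 3.13], [-1.02, 2.26], [0.13, 2.54], [-0.95, 4.09], [0.21, 2.88], [-2.74, 2.74]. Speed limits (rad/s): [2.57, 2.57, 3.14, 3.14, 3.14, 3.14].

INTERFACE

Orientations are given as a unit quaternion [w, x, y, z].
In Python, from plant import robot gives the robot as it stands. The module is installed in compiled form; this text tells all that it offers.
- The arm moves only by the shell command python3 -m creep 'ROWS' [FORCE]. ROWS is JSON, a list of rows, each a list of 3 entries, a list of its own where there are three numbers: the shift along the tool's x, y, z in cm, then the turn, a rotation vector about the tool's x, y, z in degrees, then the gripper command: -1 is fully open, 1 is shut, values between are in proportion. A call has 1 to 5 rows; each row shifts and turns the commanded pose from where the row before left it, along the tool's axes as they then stand; what a row does not reach is not made up. A row lasts 1/8 s, in which the tool goes at most 62.5 mm and 10.7 degrees, less where a joint would pass 70% of its speed; a pose out of reach is approached as far as the arm can. A call is refused whole if a number of a shift passes 6.25 or a number of a turn 10.7, either way. A call with a gripper value outside its range is refused whole. The fingers move at their own pace and stop on an object; FORCE is the grip in N (left out, the last holds). Time passes only in rows, so rows that do not move let the fingers close. It gives the time, the measured TCP pose, the force, the opening and the grip force at its end, in the units of the state.
- robot.sense(): the state, without advancing time (a new reading comes with each control period).
- robot.read_camera(name): name is "scene" or "top" or "wrist"; returns (picture, depth): 400x640x3 uint8, red, green, blue; 400x640 float32, m along the optical axis (not along the pixel's ray), 0 where there is no reading.
- robot.get_calibration(name): a dict with "fx", "fy", "cx", "cy" (pixels), "k1" (the pictures are not rectified: a ray, as slopes to the right and down, at radius r is drawn at 1 + k1 r^2 times it, then the intrinsics apply), "rvec" (rotation vector, rad) and "tvec" (3), from world to camera coordinates, as OpenCV has them. Camera axes: x right, y down, z forward; pixel columns grow to the right and rows downward; lengths in m; the calibration is good to about 2 mm. A picture is of the moment at which its call begins: read the wrist's pose just before it. get_calibration takes no time and is no camera call; for the wrist camera it gives the pose at the moment of the call.
- robot.hand_in(): hands the job in; it is judged then, once.
The state is a dict: "clock": time; "qpos": joint angles; "qvel": joint speeds; "joint_torque": joint torques, N m; "tcp_pos": TCP position; "ee_rot": TCP orientation; "wrist_force": force on the tool from outside, world axes, zero at the start; "wrist_torque": the same for the moment, N m; "grip_width": opening from 0.0 (shut) to 1.0 (fully open); "gripper_force": force on a finger pad.
Only numpy, scipy, OpenCV 4.12 (cv2) and the standard library are available. Lean on these libraries where they do the work, as an engineer would, in place of code of your own. Each camera call takes 0.05 s, during which the arm holds its last target. There are 200 camera calls.

## Working session

There is one attempt and no reset: what is moved stays moved. The work goes in short steps, Python scripts to look and compute and a shell command to move; the robot and the scene stay as the last step left them, time stands still between calls to the robot, and variables do not carry over. Pictures are saved under pics/ and viewed, at most 14 in all, crops included, and the job is handed in when it is done.

```bash
mkdir -p pics; cat > h.py <<'E'
import numpy as np, cv2
from plant import robot
from scipy.spatial.transform import Rotation as R
def save(n,img): cv2.imwrite(f'pics/{n}.png',cv2.cvtColor(img,cv2.COLOR_RGB2BGR))
def calib(n):
    c=robot.get_calibration(n); M=R.from_rotvec(np.ravel(c['rvec'])).as_matrix(); return c,M,np.ravel(c['tvec'])
def rays(n,uv,c=None):
    c,M,t=c or calib(n); uv=np.atleast_2d(uv).astype(float)
    K=np.array([[c['fx'],0,c['cx']],[0,c['fy'],c['cy']],[0,0,1.]])
    p=cv2.undistortPoints(uv.reshape(-1,1,2),K,np.array([c['k1'],0,0,0.])).reshape(-1,2)
    return -M.T@t, p, M
def onz(n,uv,z,c=None):
    o,p,M=rays(n,uv,c); d=np.c_[p,np.ones(len(p))]@M
    return o+d*((z-o[2])/d[:,2])[:,None]
def bydepth(n,uv,dep,c=None):
    o,p,M=rays(n,uv,c); uv=np.atleast_2d(uv).astype(int); z=dep[uv[:,1],uv[:,0]]
    return o+(np.c_[p,np.ones(len(p))]*z[:,None])@M
def proj(n,P,c=None):
    c,M,t=c or calib(n); K=np.array([[c['fx'],0,c['cx']],[0,c['fy'],c['cy']],[0,0,1.]])
    return cv2.projectPoints(np.atleast_2d(P).astype(float),cv2.Rodrigues(M)[0],t,K,np.array([c['k1'],0,0,0.]))[0].reshape(-1,2)
E
python3 - <<'E'
from h import *
for n in('scene','top'):
    im,d=robot.read_camera(n); save(n+'0',im); np.savez(n+'0',im=im,d=d)
    c,M,t=calib(n); print(n,c['fx'],c['k1'],-M.T@t,M[2])
s=robot.sense(); print(s['ee_rot'],s['tcp_pos'],robot.tip_extent,s['clock'])
c,M,t=calib('wrist');print(-M.T@t,M,c)
E
```

```text
scene 373.59450096504 -0.06751726881636774 [1.04745664 0.05265324 0.93779183] [-0.56247685  0.04598094 -0.82553349]
top 465.0963243936456 -0.11706957467019412 [0.30482977 0.12107246 1.66686844] [ 1.06771106e-01 -1.49958123e-04 -9.94283616e-01]
[-8.22535730e-04  9.89304306e-01  1.45864021e-01  2.79903790e-05] [ 0.18757084 -0.62185002  0.22951034] 0.025 0.1
[ 0.26632802 -0.59727362  0.38363422] [[ 0.28961146 -0.95714145 -0.00233419]
 [-0.91757449 -0.27833161  0.28388125]
 [-0.27236419 -0.08007347 -0.95885661]] {'fx': 355.00050248849834, 'fy': 355.00050248849834, 'cx': 320.3395068739974, 'cy': 200.77798261048522, 'k1': -0.046755630570846606, 'rvec': array([-2.32986429,  1.72860309,  0.25328875]), 'tvec': array([-0.64791151, -0.0307709 ,  0.39256265])}
```

View pics/scene0.png

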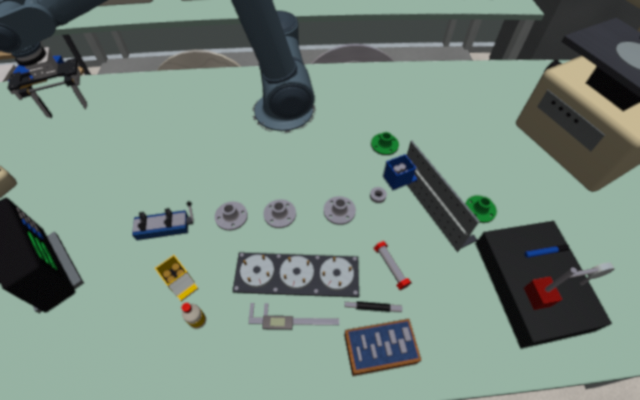

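View pics/top0.png

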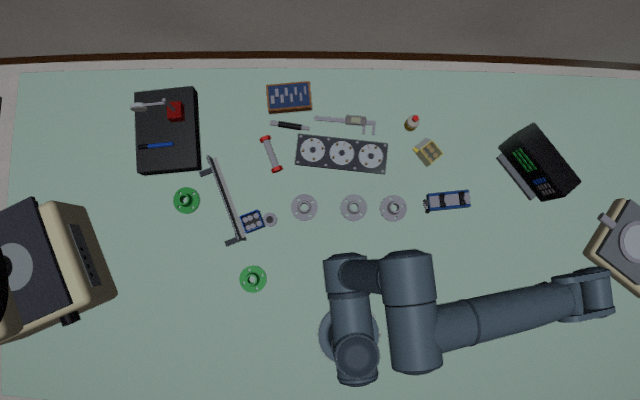

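The scene shows three steel flanges (top view 305,207; 353,207; 393,207), hubs (312,150; 342,152; 371,155), master (271,154), V-rest (447,200) with its lever on the left, yellow bin (427,152), cleat panel (225,200) with the blue bin at (251,221), and two green decoys.

```bash
python3 - <<'E'
from h import *
f=np.load('top0.npz'); im,d=f['im'],f['d']
def P(l,uv,z): print(l,np.round(onz('top',uv,z),3).tolist())
P('flanges',[[305,207],[353,207],[393,207]],.02)
P('hubs',[[312,150],[342,152],[371,155]],.026)
P('master ends',[[265,139],[277,169]],.018)
P('vrest ends',[[427,202],[470,198]],.035)
P('panel top',[[211,157],[240,241]],.165)
P('bluebin',[[251,221]],.12)
P('yellowbin 4corners',[[427,139],[442,152],[429,165],[414,152]],.07)
for n,a in(('scene',(1,)),):
    g=np.load('scene0.npz')
    print(bydepth('scene',[[230,210],[280,208],[340,205],[258,268],[297,270],[337,271],[178,275],[190,206]],g['d']).round(3))
E
```

```text
flanges [[0.447, 0.156, 0.02], [0.449, -0.014, 0.02], [0.45, -0.157, 0.02]]
hubs [[0.653, 0.133, 0.026], [0.646, 0.025, 0.026], [0.636, -0.079, 0.026]]
master ends [[0.694, 0.304, 0.018], [0.584, 0.258, 0.018]]
vrest ends [[0.467, -0.277, 0.035], [0.483, -0.434, 0.035]]
panel top [[0.598, 0.465, 0.165], [0.323, 0.362, 0.165]]
bluebin [[0.39, 0.334, 0.12]]
yellowbin 4corners [[0.688, -0.273, 0.07], [0.641, -0.326, 0.07], [0.594, -0.278, 0.07], [0.64, -0.226, 0.07]]
[[ 0.436 -0.159  0.017]
 [ 0.437 -0.013  0.015]
 [ 0.436  0.166  0.014]
 [ 0.632 -0.071  0.03 ]
 [ 0.644  0.031  0.031]
 [ 0.653  0.135  0.03 ]
 [ 0.644 -0.277  0.039]
 [ 0.445 -0.264  0.061]]
```

```bash
python3 -m creep '[[[0,0,-5],[0,0,8.4],-1],[[0,0,-5],[0,0,8.4],-1],[[3.1,-4.8,0],[0,0,0],-1],[[3.1,-4.8,0],[0,0,0],-1],[[3.1,-4.8,0],[0,0,0],-1]]'
python3 -m creep '[[[3.1,-4.8,0],[0,0,0],-1],[[3.1,-4.8,0],[0,0,0],-1],[[3.1,-4.8,0],[0,0,0],-1],[[3.1,-4.8,0],[0,0,0],-1],[[3.1,-4.8,0],[0,0,0],-1]]'
python3 -m creep '[[[3.1,-4.8,0],[0,0,0],-1],[[3.1,-4.8,0],[0,0,0],-1],[[3.1,-4.8,0],[0,0,0],-1],[[3.1,-4.8,0],[0,0,0],-1],[[3.1,-4.8,0],[0,0,0],-1]]'
python3 -m creep '[[[0,0,0],[0,0,0],-1]]'
cat >> h.py <<'E'
def snap(tag):
    im,d=robot.read_camera('wrist'); c=calib('wrist'); save(tag,im); np.savez(tag,im=im,d=d,M=c[1],t=c[2]); return im,d,c
def load(tag):
    f=np.load(tag+'.npz'); return f['im'],f['d'],(robot.get_calibration('wrist'),f['M'],f['t'])
def pose():
    s=robot.sense(); q=s['ee_rot']; m=R.from_quat([q[1],q[2],q[3],q[0]]).as_matrix(); return np.array(s['tcp_pos']),m,s
def go(x,y,z,yaw=None):
    """tool-frame shift (cm, in axes AFTER turning) and tool-z turn to reach pose, yaw (deg) of tool x, tool down"""
    p,m,s=pose(); y0=np.degrees(np.arctan2(m[1,0],m[0,0])); yaw=y0 if yaw is None else yaw
    a=np.radians(yaw); T=np.array([[np.cos(a),np.sin(a),0],[np.sin(a),-np.cos(a),0],[0,0,-1]]).T
    d=np.array([x,y,z])-p; full=T.T if 0 else np.array([[np.cos(a),np.sin(a),0],[np.sin(a),-np.cos(a),0],[0,0,-1]])@d
    tilt=m.T@np.array([[np.cos(a),np.sin(a),0],[np.sin(a),-np.cos(a),0],[0,0,-1]]).T
    print('pos',p.round(4),'yaw %.2f'%y0,'| shift cm',(full*100).round(2),'turn',np.degrees(R.from_matrix(tilt).as_rotvec()).round(2),'grip %.3f'%s['grip_width'],'gf %.1f'%s['gripper_force'],'t %.1f'%s['clock'])
E
python3 - <<'E'
from h import *
snap('w1'); go(.45,-.15,.2,0)
E
```

```text
clock: 0.72
tcp_pos: [0.2813, -0.4767, 0.33]
ee_rot: [-0.0, 1.0, -0.001, -0.0]
wrist_force: [0.7, 0.1, 0.0]
grip_width: 1.001
gripper_force: 0.0
clock: 1.35
tcp_pos: [0.4363, -0.2366, 0.3301]
ee_rot: [-0.0, 1.0, -0.0, -0.0]
wrist_force: [0.4, -0.3, -0.3]
grip_width: 1.0
gripper_force: 0.0
clock: 1.98
tcp_pos: [0.5915, 0.0033, 0.33]
ee_rot: [0.0, 1.0, -0.0, -0.0]
wrist_force: [1.6, -1.8, 0.1]
grip_width: 1.001
gripper_force: 0.0
clock: 2.1
tcp_pos: [0.5915, 0.0045, 0.3294]
ee_rot: [-0.0, 1.0, 0.002, -0.001]
wrist_force: [-1.1, -0.3, 0.2]
grip_width: 1.0
gripper_force: 0.0
pos [0.591  0.0028 0.3295] yaw 0.14 | shift cm [-14.1   15.28  12.95] turn [-0.    0.1   0.14] grip 0.998 gf 0.0 t 2.1
```

View pics/w1.png

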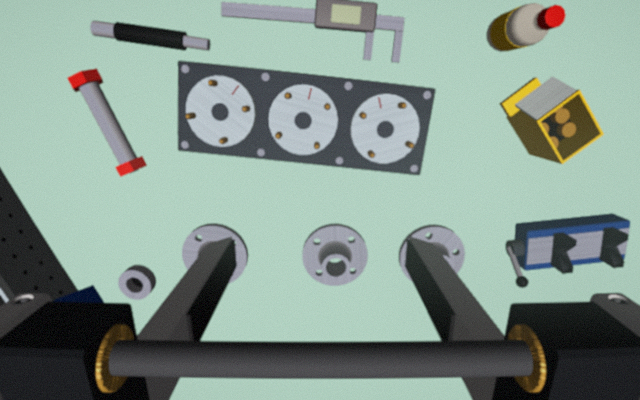

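Picture: hubs at (220,111), (303,119), (385,129) with brass studs; flanges at (215,253), (335,255), (432,252); master (107,122); bin (550,115) with its strip to the upper left; V-rest (572,243) with knob (521,281).

```bash
cat >> h.py <<'E'
def blobs(mask,amin,amax):
    n,l,st,ce=cv2.connectedComponentsWithStats(mask.astype(np.uint8)); return [(ce[i],st[i,4]) for i in range(1,n) if amin<=st[i,4]<=amax]
def four(P,c0=None):
    """centre and angle of 4 points on 70 mm square: x axis mod 90 deg"""
    c=P.mean(0) if c0 is None else c0; d=P-c; a=np.arctan2(d[:,1],d[:,0])
    return c, np.degrees(np.angle(np.exp(4j*(a-np.pi/4)).mean()))/4, np.hypot(*d.T[:2])
def studs(im,c,cent,z=.039):
    h=cv2.cvtColor(im,cv2.COLOR_RGB2HSV); m=(h[...,0]>8)&(h[...,0]<28)&(h[...,1]>90)&(h[...,2]>50)
    B=[b for b in blobs(m,8,800)]
    if not B: return
    P=onz('wrist',[b[0] for b in B],z,c)[:,:2]
    for k in cent:
        Q=P[np.hypot(*(P-k).T)<.047]
        if len(Q)==4: C,a,r=four(Q); print('hub',C.round(4),'ang %.1f'%a,r.round(4))
        else: print('hub?',k,Q.round(3).tolist())
E
python3 - <<'E'
from h import *
im,d,c=load('w1')
pc=[[220,111],[303,119],[385,129]]
k=onz('wrist',pc,.026,c)[:,:2]; print(k.round(4)); studs(im,c,k)
print('fl',onz('wrist',[[215,253],[335,255],[432,252]],.01,c).round(4))
h=cv2.cvtColor(im,cv2.COLOR_RGB2HSV); m=((h[...,0]<6)|(h[...,0]>174))&(h[...,1]>150)&(h[...,2]>80)
for b in blobs(m,60,2000): print('red',b[0].round(1),b[1],onz('wrist',b[0],.024,c).round(4))
print('bin rim',onz('wrist',[[540,118],[580,88],[602,130],[560,162]],.072,c).round(4).tolist())
print('knob',onz('wrist',[[521,281]],.055,c).round(4),bydepth('wrist',[[521,281],[548,120],[430,120]],d,c).round(4))
P=bydepth('wrist',np.stack(np.meshgrid(np.arange(500,640,1),np.arange(200,285,1)),-1).reshape(-1,2),d,c)
for lo,hi in((.03,.04),(.058,.068)):
    q=P[(P[:,2]>lo)&(P[:,2]<hi)]; print(lo,len(q),cv2.minAreaRect(q[:,:2].astype(np.float32)*1000))
E
```

```text
[[ 0.6544  0.1304]
 [ 0.6445  0.0259]
 [ 0.6326 -0.0783]]
hub [0.6538 0.1305] ang -38.3 [0.0347 0.0349 0.0352 0.0348]
hub [0.6433 0.0265] ang -14.9 [0.0349 0.0349 0.0348 0.0349]
hub [ 0.6326 -0.0779] ang 14.7 [0.035  0.0348 0.0351 0.0351]
fl [[ 0.4518  0.1576  0.01  ]
 [ 0.4496 -0.018   0.01  ]
 [ 0.4545 -0.16    0.01  ]]
red [553.8  16. ] 359 [[ 0.7699 -0.2771  0.024 ]]
red [83.6 77.8] 351 [[0.6966 0.3017 0.024 ]]
red [130.2 165.9] 262 [[0.584 0.257 0.024]]
bin rim [[0.6512, -0.2494, 0.072], [0.6856, -0.2913, 0.072], [0.6389, -0.328, 0.072], [0.6002, -0.2832, 0.072]]
knob [[ 0.4313 -0.273   0.055 ]] [[ 0.4368 -0.2667  0.0647]
 [ 0.6465 -0.2881  0.0272]
 [ 0.6426 -0.1432 -0.0012]]
0.03 3102 ((473.9031066894531, -347.8429870605469), (62.209625244140625, 170.4653778076172), 6.058861255645752)
0.058 581 ((470.26837158203125, -333.247314453125), (55.271209716796875, 151.76016235351562), 10.133220672607422)
```

```bash
python3 -m creep '[[[-3.5,0.52,3.7],[0,0,0],-1],[[-3.5,0.52,3.7],[0,0,0],-1],[[-3.5,0.52,3.7],[0,0,0],-1],[[-3.5,0.52,3.7],[0,0,0],-1],[[0,0,0],[0,0,0],-1]]'
cat >> h.py <<'E'
def flange(tag,guess=None,zp=.010,shot=True):
    """plate circle & holes: plate = depth band; holes = enclosed non-plate regions"""
    im,d,c=snap(tag) if shot else load(tag)
    p,m,s=pose(); g=p[:2] if guess is None else np.array(guess)
    v,u=np.mgrid[0:400,0:640]; uv=np.c_[u.ravel(),v.ravel()]
    P=onz('wrist',uv,zp,c)[:,:2].reshape(400,640,2)
    gray=cv2.cvtColor(im,cv2.COLOR_RGB2HSV)
    near=np.hypot(*np.moveaxis(P-g,2,0))<.07
    steel=(gray[...,1]<40)&(gray[...,2]>90)&near
    hol=near&(gray[...,1]>45)|near&(gray[...,2]<90)
    cv2.imwrite('pics/%s_m.png'%tag,(steel*255).astype(np.uint8))
    out=[]
    for b,a in blobs(hol,6,4000):
        q=onz('wrist',b,zp,c)[0,:2]; out.append((q,a))
    return im,c,out,steel,P,g
E
python3 - <<'E'
from h import *
im,c,out,steel,P,g=flange('f2'); 
for q,a in out: print(q.round(4),a)
go(.4496,-.018,.18,0)
k=(steel*255).astype(np.uint8); x=np.hstack([im[100:400,160:480],cv2.cvtColor(k,cv2.COLOR_GRAY2RGB)[100:400,160:480]]); save('f2v',x)
E
```

```text
clock: 2.78
tcp_pos: [0.4462, -0.0193, 0.1784]
ee_rot: [-0.001, 1.0, -0.002, -0.004]
wrist_force: [0.5, -0.3, 0.9]
grip_width: 0.998
gripper_force: 0.0
[ 0.4648 -0.0186] 307
[ 0.4368 -0.0159] 379
[ 0.4257 -0.0441] 14
[0.4224 0.0074] 9
pos [ 0.4495 -0.0199  0.1816] yaw -0.16 | shift cm [ 0.01 -0.19  0.16] turn [-0.03  0.1  -0.16] grip 0.999 gf 0.0 t 2.8
```

View pics/f2v.png

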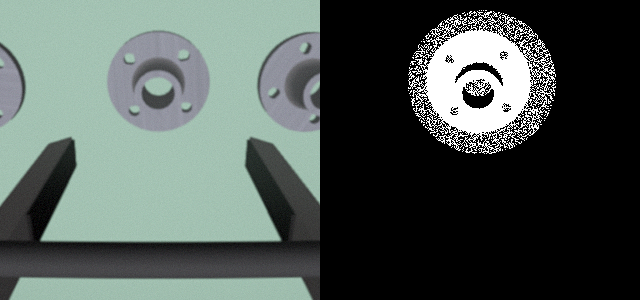

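Picture: flange hub with holes at crop (129,59), (183,55), (187,106), (134,111); the mask needs the green channel rather than saturation.

```bash
cat >> h.py <<'E'
def flange(tag,guess=None,shot=True,z0=0.,look=True):
    im,d,c=snap(tag) if shot else load(tag)
    g=pose()[0][:2] if guess is None else np.array(guess)
    v,u=np.mgrid[0:400,0:640]; P=onz('wrist',np.c_[u.ravel(),v.ravel()],z0+.01,c)[:,:2].reshape(400,640,2)
    f=cv2.GaussianBlur(im,(0,0),.8).astype(float); green=(f[...,1]-(f[...,0]+f[...,2])/2)>8
    near=np.hypot(*np.moveaxis(P-g,2,0))<.085
    _,l,st,ce=cv2.connectedComponentsWithStats((~green&near&(f.mean(2)>70)).astype(np.uint8))
    i=1+np.argmax(st[1:,4]); cs,_=cv2.findContours((l==i).astype(np.uint8),cv2.RETR_CCOMP,cv2.CHAIN_APPROX_NONE)
    big=max(cs,key=cv2.contourArea); hull=cv2.convexHull(big).reshape(-1,2)
    H=onz('wrist',hull,z0+.008,c)[:,:2].astype(np.float32); (C,r)=(H.mean(0),0)
    A=np.c_[2*H,np.ones(len(H))]; s=np.linalg.lstsq(A,(H**2).sum(1),rcond=None)[0]; C=s[:2]; r=np.sqrt(s[2]+C@C)
    Q=np.array([onz('wrist',b,z0+.005,c)[0,:2] for b,a in blobs(green&near,4,200)]).reshape(-1,2)
    Q=Q[abs(np.hypot(*(Q-C).T)-.035)<.005]
    print('edge centre',C.round(4),'r %.4f'%r,'holes',len(Q))
    if len(Q): _,a,rr=four(Q,C); print('ang %.1f'%a,'each',(Q-C).round(4).tolist(),'mean',Q.mean(0).round(4))
    return C
E
python3 - <<'E'
from h import *
flange('f2',shot=False); go(.4496,-.018,.18,0)
im,d,c=load('w1')
for g in ([.4518,.1576],[.4496,-.018],[.4545,-.16]): flange('w1',g,shot=False)
E
```

```text
edge centre [ 0.4519 -0.0166] r 0.0485 holes 4
ang 3.8 each [[0.0268, -0.0236], [0.0235, 0.0269], [-0.0235, -0.0268], [-0.0267, 0.0233]] mean [ 0.4519 -0.0167]
pos [ 0.4495 -0.0199  0.1816] yaw -0.16 | shift cm [ 0.01 -0.19  0.16] turn [-0.03  0.1  -0.16] grip 0.999 gf 0.0 t 2.8
edge centre [0.4387 0.1675] r 0.0562 holes 1
ang -25.1 each [[0.037, 0.0134]] mean [0.4757 0.1809]
edge centre [ 0.4477 -0.0175] r 0.0484 holes 4
ang 3.6 each [[0.0259, -0.0233], [0.023, 0.0263], [-0.0241, -0.0266], [-0.0273, 0.0233]] mean [ 0.4471 -0.0175]
edge centre [ 0.4346 -0.1704] r 0.0584 holes 1
ang -7.6 each [[0.0195, -0.0255]] mean [ 0.4541 -0.1959]
```

```bash
python3 -m creep '[[[0.2,-0.3,0],[0,0,-4],-1],[[0,0,4],[0,0,0],-1],[[0,0,4],[0,0,0],-1],[[0,0,3],[0,0,0],-1],[[0,0,0],[0,0,0],-1]]'
python3 - <<'E'
from h import *
for _ in range(3): go(.4519,-.0166,.040,3.8)
E
python3 -m creep '[[[0,0,0],[0,0,0],-1]]'
python3 - <<'E'
from h import *
for _ in range(2): go(.4519,-.0166,.040,3.8)
E
```

```text
clock: 3.45
tcp_pos: [0.4538, -0.0167, 0.0725]
ee_rot: [-0.0, 0.999, 0.034, -0.0]
wrist_force: [-0.7, -0.3, 1.1]
grip_width: 1.002
gripper_force: 0.0
pos [ 0.4538 -0.0167  0.0725] yaw 3.95 | shift cm [-0.19 -0.02  3.25] turn [-0.02  0.05  0.15] grip 1.002 gf 0.0 t 3.5
pos [ 0.4538 -0.0167  0.0725] yaw 3.95 | shift cm [-0.19 -0.02  3.25] turn [-0.02  0.05  0.15] grip 1.002 gf 0.0 t 3.5
pos [ 0.4538 -0.0167  0.0725] yaw 3.95 | shift cm [-0.19 -0.02  3.25] turn [-0.02  0.05  0.15] grip 1.002 gf 0.0 t 3.5
clock: 3.58
tcp_pos: [0.4554, -0.0171, 0.0748]
ee_rot: [0.001, 0.999, 0.035, 0.002]
wrist_force: [0.0, -0.4, 0.8]
grip_width: 1.002
gripper_force: 0.0
pos [ 0.4554 -0.0171  0.0748] yaw 3.96 | shift cm [-0.34 -0.07  3.48] turn [ 0.09 -0.23  0.16] grip 1.002 gf 0.0 t 3.6
pos [ 0.4554 -0.0171  0.0748] yaw 3.96 | shift cm [-0.34 -0.07  3.48] turn [ 0.09 -0.23  0.16] grip 1.002 gf 0.0 t 3.6
```

```bash
python3 -m creep '[[[-0.2,0,3.3],[0,0,0],-1],[[0,0,0],[0,0,0],1],[[0,0,0],[0,0,0],1],[[0,0,0],[0,0,0],1],[[0,0,0],[0,0,0],1]]' 40
python3 -m creep '[[[0,0,0],[0,0,0],1],[[0,0,-5],[0,0,0],1],[[0,0,-5],[0,0,0],1],[[0,0,0],[0,0,0],1]]' 40
python3 - <<'E'
from h import *
go(.6433,.0265,.15,-14.9)
E
```

```text
clock: 4.2
tcp_pos: [0.4516, -0.0166, 0.0404]
ee_rot: [0.0, 0.999, 0.035, 0.001]
wrist_force: [-0.1, -0.1, 0.9]
grip_width: 0.611
gripper_force: 0.0
clock: 4.7
tcp_pos: [0.4538, -0.0172, 0.1437]
ee_rot: [0.001, 0.999, 0.035, 0.004]
wrist_force: [0.6, 0.1, 0.0]
grip_width: 0.186
gripper_force: 0.0
pos [ 0.4538 -0.0172  0.1437] yaw 3.98 | shift cm [17.19 -9.1  -0.63] turn [ 0.1  -0.52 18.88] grip 0.186 gf 0.0 t 4.7
```

```bash
python3 -m creep '[[[0,0,-3.5],[0,0,0],-1],[[0,0,0],[0,0,0],-1],[[0,0,0],[0,0,0],-1],[[0,0,0],[0,0,0],-1],[[0,0,0],[0,0,0],-1]]'
python3 -m creep '[[[0,0,0],[0,0,0],-1],[[0,0,0],[0,0,0],-1],[[0,0,0],[0,0,0],-1]]'
python3 - <<'E'
from h import *
C=flange('f2b'); go(*C,.04)
E
```

```text
clock: 5.32
tcp_pos: [0.4503, -0.0162, 0.1733]
ee_rot: [-0.0, 0.999, 0.035, -0.001]
wrist_force: [1.1, 0.9, -0.4]
grip_width: 0.682
gripper_force: 0.0
clock: 5.7
tcp_pos: [0.4509, -0.0164, 0.1745]
ee_rot: [0.0, 0.999, 0.035, 0.0]
wrist_force: [-0.3, -0.6, -0.1]
grip_width: 0.983
gripper_force: 0.0
edge centre [ 0.4482 -0.0145] r 0.0481 holes 4
ang 3.9 each [[0.0233, 0.0266], [0.0265, -0.0233], [-0.0268, 0.0231], [-0.0233, -0.0266]] mean [ 0.4482 -0.0145]
pos [ 0.4509 -0.0164  0.1745] yaw 3.97 | shift cm [-0.25 -0.21 13.45] turn [ 0.   -0.01 -0.  ] grip 0.999 gf 0.0 t 5.8
```

```bash
python3 -m creep '[[[-0.2,-0.2,4.5],[0,0,0],-1],[[0,0,4.5],[0,0,0],-1],[[0,0,4.4],[0,0,0],-1],[[0,0,0],[0,0,0],1],[[0,0,0],[0,0,0],1]]' 40
python3 -m creep '[[[0,0,0],[0,0,0],1],[[0,0,0],[0,0,0],1],[[0,0,0],[0,0,0],1],[[0,0,0],[0,0,0],1],[[0,0,0],[0,0,0],1]]' 40
python3 -m creep '[[[0,0,0],[0,0,0],1],[[0,0,0],[0,0,0],1],[[0,0,-5],[0,0,0],1],[[0,0,-5],[0,0,0],1],[[0,0,0],[0,0,0],1]]' 40
python3 - <<'E'
from h import *
go(.6433,.0265,.14,-14.9); snap('h2')
E
```

```text
clock: 6.38
tcp_pos: [0.4499, -0.0149, 0.042]
ee_rot: [0.0, 0.999, 0.035, 0.001]
wrist_force: [0.1, 0.4, 0.2]
grip_width: 0.822
gripper_force: 0.0
clock: 7.0
tcp_pos: [0.449, -0.0146, 0.0408]
ee_rot: [-0.0, 0.999, 0.035, 0.0]
wrist_force: [-0.2, 0.4, 4.0]
grip_width: 0.422
gripper_force: 40.0
clock: 7.62
tcp_pos: [0.4511, -0.0152, 0.1436]
ee_rot: [0.001, 0.999, 0.035, 0.004]
wrist_force: [0.2, -0.6, -3.6]
grip_width: 0.418
gripper_force: 40.0
pos [ 0.4511 -0.0152  0.1436] yaw 3.98 | shift cm [17.5  -8.97  0.36] turn [ 0.09 -0.44 18.88] grip 0.418 gf 40.0 t 7.6
```

View pics/h2.png

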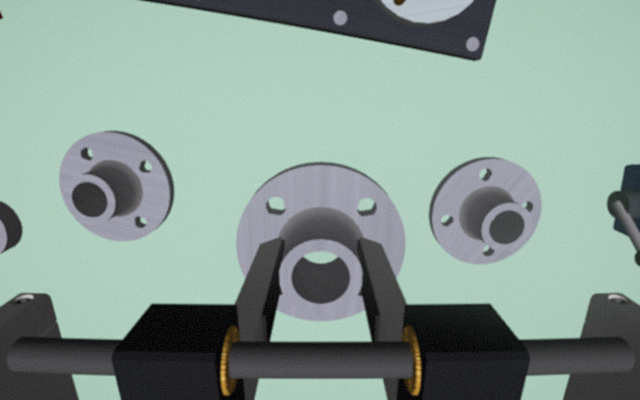

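Picture: flange held by the neck, two front holes visible at (276,205) and (367,206); the other flanges lie at (117,186) and (487,210).

```bash
python3 -m creep '[[[0,0,-4],[0,0,9.45],1],[[0,0,-4],[0,0,9.45],1],[[3,-4.5,0],[0,0,0],1],[[3,-4.5,0],[0,0,0],1],[[0,0,0],[0,0,0],1]]'
cat >> h.py <<'E'
def held(im,c,dz=.0405):
    """centre of held flange in tool frame from plate outline + front holes"""
    p,m,s=pose(); z0=p[2]-dz
    f=cv2.GaussianBlur(im,(0,0),.8).astype(float); green=(f[...,1]-(f[...,0]+f[...,2])/2)>8
    v,u=np.mgrid[0:400,0:640]; P=onz('wrist',np.c_[u.ravel(),v.ravel()],z0+.01,c)[:,:2].reshape(400,640,2)
    near=np.hypot(*np.moveaxis(P-p[:2],2,0))<.085
    Q=np.array([onz('wrist',b,z0+.005,c)[0] for b,a in blobs(green&near,15,600)]).reshape(-1,3)
    T=(Q-p)@m; return T[(abs(np.hypot(T[:,0],T[:,1])-.035)<.008)]
def studfit(im,c,k,z=.039):
    h=cv2.cvtColor(im,cv2.COLOR_RGB2HSV); mm=(h[...,0]>8)&(h[...,0]<28)&(h[...,1]>90)&(h[...,2]>50)
    B=blobs(mm,8,1500)
    if not B: return None
    P=onz('wrist',[b[0] for b in B],z,c)[:,:2]; Q=P[np.hypot(*(P-k).T)<.047]
    return four(Q)[:2] if len(Q)==4 else None
def look(k,n=6,dz=.0405,doheld=True):
    S=[]
    for i in range(n):
        im,d=robot.read_camera('wrist'); c=calib('wrist'); r=studfit(im,c,np.array(k)); S.append([*(r[0] if r else [np.nan]*2),r[1] if r else np.nan])
        if i==0: save('look',im)
        if doheld: print('held holes tool mm',(held(im,c,dz)*1000).round(1)[:,:2].tolist()) if i in(0,n-1) else 0
    S=np.array(S); print('hub',S.round(4).tolist() if n<4 else '',np.nanmean(S,0).round(4),np.nanstd(S,0).round(4)); return np.nanmean(S,0)
E
python3 - <<'E'
from h import *
s=look([.6433,.0265]); go(s[0],s[1],.14,s[2])
E
```

```text
clock: 8.3
tcp_pos: [0.5296, 0.0588, 0.2162]
ee_rot: [-0.0, 0.992, -0.128, -0.003]
wrist_force: [-0.8, 0.0, -3.0]
grip_width: 0.419
gripper_force: 40.0
held holes tool mm [[24.4, -25.4], [23.8, 24.6]]
held holes tool mm [[24.3, -25.4], [23.8, 24.6]]
hub  [  0.6437   0.0279 -14.843 ] [0.0006 0.0003 0.0432]
pos [0.529  0.0564 0.2197] yaw -14.98 | shift cm [11.81 -0.19  7.97] turn [ 0.02  0.07 -0.14] grip 0.418 gf 40.0 t 8.6
```

```bash
python3 -m creep '[[[5.9,-0.15,0],[0,0,0],1],[[5.9,0,0],[0,0,0],1],[[0,0,6],[0,0,0],1],[[0,0,6],[0,0,0],1],[[0,0,0],[0,0,0],1]]'
python3 - <<'E'
from h import *
go(.6436,.0274,.0665,-14.85)
robot.read_camera('wrist');go(.6436,.0274,.0665,-14.85)
robot.read_camera('wrist');go(.6436,.0274,.0665,-14.85)
E
```

```text
clock: 9.22
tcp_pos: [0.6393, 0.0279, 0.0945]
ee_rot: [-0.0, 0.991, -0.13, -0.006]
wrist_force: [-0.4, -0.1, -3.1]
grip_width: 0.421
gripper_force: 40.0
pos [0.6393 0.0279 0.0945] yaw -14.99 | shift cm [ 0.43 -0.06  2.8 ] turn [ 0.1   0.74 -0.14] grip 0.421 gf 40.0 t 9.2
pos [0.6426 0.0277 0.099 ] yaw -14.97 | shift cm [0.11 0.   3.25] turn [ 0.03  0.26 -0.12] grip 0.420 gf 40.0 t 9.3
pos [0.6449 0.0276 0.1021] yaw -14.96 | shift cm [-0.13  0.05  3.56] turn [-0.02 -0.1  -0.11] grip 0.420 gf 40.0 t 9.3
```

```bash
python3 -m creep '[[[0,0,0],[0,0,0],1],[[0,0,0],[0,0,0],1],[[0,0,0],[0,0,0],1]]'
python3 - <<'E'
from h import *
for i in range(4): go(.6436,.0274,.0665,-14.85); im,d=robot.read_camera('wrist')
c=calib('wrist'); print(held(im,c)*1000)
E
```

```text
clock: 9.7
tcp_pos: [0.645, 0.028, 0.102]
ee_rot: [0.0, 0.992, -0.13, 0.001]
wrist_force: [-0.5, -0.1, -3.6]
grip_width: 0.419
gripper_force: 40.0
pos [0.645 0.028 0.102] yaw -14.92 | shift cm [-0.12  0.09  3.55] turn [-0.02 -0.13 -0.07] grip 0.419 gf 40.0 t 9.7
pos [0.6448 0.0281 0.1015] yaw -14.92 | shift cm [-0.1   0.09  3.5 ] turn [-0.01 -0.09 -0.07] grip 0.423 gf 40.0 t 9.8
pos [0.6445 0.0281 0.1011] yaw -14.92 | shift cm [-0.07  0.09  3.46] turn [-0.01 -0.05 -0.07] grip 0.421 gf 40.0 t 9.8
pos [0.6444 0.0281 0.1008] yaw -14.92 | shift cm [-0.06  0.09  3.43] turn [-0.   -0.03 -0.07] grip 0.420 gf 40.0 t 9.8
[]
```

```bash
python3 -m creep '[[[0,0.1,0.5],[0,0,0],1],[[0,0,0.5],[0,0,0],1],[[0,0,0.5],[0,0,0],1],[[0,0,0.5],[0,0,0],1],[[0,0,0],[0,0,0],1]]'
python3 -m creep '[[[0,0,0.5],[0,0,0],1],[[0,0,0.3],[0,0,0],1],[[0,0,0],[0,0,0],1],[[0,0,0],[0,0,0],1]]'
```

```text
clock: 10.52
tcp_pos: [0.6436, 0.0271, 0.0797]
ee_rot: [-0.0, 0.992, -0.13, -0.001]
wrist_force: [-0.2, -0.3, -3.0]
grip_width: 0.42
gripper_force: 40.0
clock: 11.02
tcp_pos: [0.6442, 0.0271, 0.0726]
ee_rot: [-0.0, 0.992, -0.13, 0.0]
wrist_force: [0.2, 0.4, -3.2]
grip_width: 0.42
gripper_force: 40.0
```

Already past the stud tips with no contact force. Down the rest.

```bash
python3 -m creep '[[[0,0,0.3],[0,0,0],1],[[0,0,0.3],[0,0,0],1],[[0,0,0.1],[0,0,0],1],[[0,0,0],[0,0,0],1],[[0,0,0],[0,0,0],1]]'
python3 -m creep '[[[0,0,0],[0,0,0],0.3],[[0,0,0],[0,0,0],-0.25],[[0,0,0],[0,0,0],-0.25],[[0,0,0],[0,0,0],-0.25],[[0,0,0],[0,0,0],-0.25]]'
python3 -m creep '[[[0,0,-5],[0,0,0],-0.25],[[0,0,-5],[0,0,0],-1],[[0,0,0],[0,0,0],-1]]'
python3 - <<'E'
from h import *
snap('after2')
go(.45,.157,.175,0)
E
```

```text
clock: 11.65
tcp_pos: [0.6443, 0.027, 0.0669]
ee_rot: [0.0, 0.992, -0.13, -0.0]
wrist_force: [-3.9, 0.1, 4.5]
grip_width: 0.421
gripper_force: 40.0
clock: 12.28
tcp_pos: [0.6441, 0.027, 0.0654]
ee_rot: [0.0, 0.992, -0.13, 0.0]
wrist_force: [-0.2, -0.2, 0.2]
grip_width: 0.626
gripper_force: 0.0
clock: 12.65
tcp_pos: [0.6472, 0.0267, 0.1711]
ee_rot: [0.0, 0.992, -0.13, 0.005]
wrist_force: [-0.5, -0.3, -0.3]
grip_width: 0.802
gripper_force: 0.0
pos [0.6454 0.0269 0.1679] yaw -14.92 | shift cm [-19.54 -13.01  -0.71] turn [  0.    -0.26 -14.92] grip 0.842 gf 0.0 t 12.7
```

View pics/after2.png

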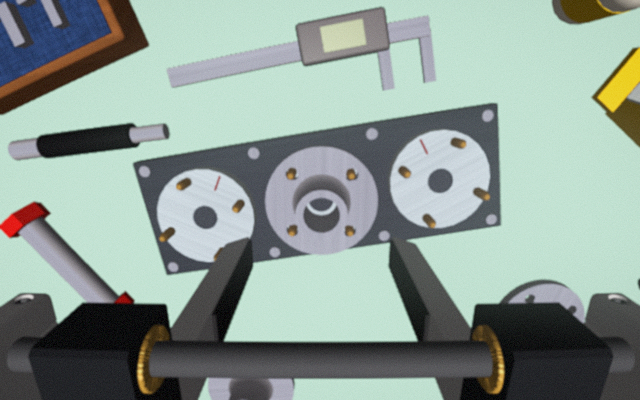

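Picture: flange seated on the middle hub with all four studs through (292,175; 351,175; 292,231; 350,231). Next, the left flange.

```bash
python3 -m creep '[[[0,0,0],[0,0,-7.5],-1],[[0,0,0],[0,0,-7.4],-1],[[-4.9,-3.25,-0.2],[0,0,0],-1],[[-4.9,-3.25,-0.2],[0,0,0],-1],[[-4.9,-3.25,-0.2],[0,0,0],-1]]'
python3 -m creep '[[[-4.9,-3.25,-0.2],[0,0,0],-1],[[0,0,0],[0,0,0],-1],[[0,0,0],[0,0,0],-1],[[0,0,0],[0,0,0],-1],[[0,0,0],[0,0,0],-1]]'
python3 - <<'E'
from h import *
C=flange('f1'); go(*C,.0405)
E
```

```text
clock: 13.32
tcp_pos: [0.4943, 0.1253, 0.1692]
ee_rot: [-0.0, 1.0, -0.001, -0.002]
wrist_force: [0.3, 0.2, 0.3]
grip_width: 1.002
gripper_force: 0.0
clock: 13.95
tcp_pos: [0.4488, 0.1566, 0.1732]
ee_rot: [0.0, 1.0, -0.001, -0.0]
wrist_force: [0.5, -0.7, 0.4]
grip_width: 0.999
gripper_force: 0.0
edge centre [0.4475 0.1614] r 0.0481 holes 4
ang -8.8 each [[0.0285, 0.0209], [0.0209, -0.0285], [-0.0208, 0.0284], [-0.0286, -0.0209]] mean [0.4475 0.1613]
pos [0.4487 0.1566 0.1733] yaw -0.09 | shift cm [-0.13 -0.47 13.28] turn [0.   0.02 0.  ] grip 0.999 gf 0.0 t 14.0
```

```bash
python3 -m creep '[[[-0.1,-0.45,4.4],[0,0,8.7],-1],[[0,0,4.4],[0,0,0],-1],[[0,0,4.4],[0,0,0],-1],[[0,0,0],[0,0,0],1],[[0,0,0],[0,0,0],1]]' 40
python3 -m creep '[[[0,0,0],[0,0,0],1],[[0,0,0],[0,0,0],1],[[0,0,0],[0,0,0],1],[[0,0,0],[0,0,0],1],[[0,0,0],[0,0,0],1]]' 40
python3 -m creep '[[[0,0,0],[0,0,0],1],[[0,0,0],[0,0,0],1]]'
python3 - <<'E'
from h import *
go(.654,.1305,.22,-38.3)
E
```

```text
clock: 14.62
tcp_pos: [0.4485, 0.1616, 0.0429]
ee_rot: [-0.0, 0.997, -0.076, 0.001]
wrist_force: [-0.8, 0.2, 0.7]
grip_width: 0.822
gripper_force: 0.0
clock: 15.25
tcp_pos: [0.4473, 0.1615, 0.0419]
ee_rot: [0.0, 0.997, -0.076, 0.0]
wrist_force: [-1.2, -1.2, 5.2]
grip_width: 0.42
gripper_force: 40.0
clock: 15.5
tcp_pos: [0.4473, 0.1615, 0.0419]
ee_rot: [0.0, 0.997, -0.076, 0.0]
wrist_force: [-1.8, -2.3, 5.2]
grip_width: 0.416
gripper_force: 40.0
pos [0.4473 0.1615 0.0419] yaw -8.71 | shift cm [ 18.14 -10.38 -17.81] turn [ 3.000e-02 -2.000e-02  2.959e+01] grip 0.416 gf 40.0 t 15.5
```

```bash
python3 -m creep '[[[0,0,-5.9],[0,0,9.9],1],[[0,0,-5.9],[0,0,9.9],1],[[0,0,-5.9],[0,0,9.8],1],[[3.1,-5.2,0],[0,0,0],1],[[3.1,-5.2,0],[0,0,0],1]]'
python3 -m creep '[[[0,0,0],[0,0,0],1],[[0,0,0],[0,0,0],1],[[0,0,0],[0,0,0],1],[[0,0,0],[0,0,0],1],[[0,0,0],[0,0,0],1]]'
python3 - <<'E'
from h import *
s=look([.654,.1305],dz=.0419); go(s[0],s[1],.0679,s[2])
E
```

```text
clock: 16.12
tcp_pos: [0.5614, 0.2056, 0.2197]
ee_rot: [-0.001, 0.945, -0.328, 0.001]
wrist_force: [0.7, -0.3, -3.7]
grip_width: 0.419
gripper_force: 40.0
clock: 16.75
tcp_pos: [0.5599, 0.2047, 0.219]
ee_rot: [-0.0, 0.945, -0.328, 0.0]
wrist_force: [0.0, 0.3, -3.9]
grip_width: 0.423
gripper_force: 40.0
held holes tool mm [[25.0, -24.6], [25.1, 24.8]]
held holes tool mm [[25.0, -24.5], [25.2, 24.9]]
hub  [  0.6542   0.133  -38.0743] [0.     0.     0.0468]
pos [0.5602 0.2048 0.2185] yaw -38.32 | shift cm [11.83 -0.15 15.06] turn [-0.   -0.   -0.25] grip 0.417 gf 40.0 t 17.1
```

```bash
python3 -m creep '[[[5.9,-0.1,0],[0,0,-0.2],1],[[5.9,0,0],[0,0,0],1],[[0,0,6],[0,0,0],1],[[0,0,6],[0,0,0],1],[[0,0,0],[0,0,0],1]]'
python3 -m creep '[[[0,0,0],[0,0,0],1],[[0,0,0],[0,0,0],1],[[0,0,0],[0,0,0],1],[[0,0,0],[0,0,0],1],[[0,0,0],[0,0,0],1]]'
python3 - <<'E'
from h import *
go(.6542,.1325,.0679,-38.1)
E
```

```text
clock: 17.68
tcp_pos: [0.6497, 0.1322, 0.0928]
ee_rot: [0.002, 0.945, -0.327, -0.005]
wrist_force: [-0.2, 0.1, -3.5]
grip_width: 0.418
gripper_force: 40.0
clock: 18.3
tcp_pos: [0.6536, 0.1326, 0.0988]
ee_rot: [-0.0, 0.945, -0.327, 0.0]
wrist_force: [0.1, 0.0, -3.8]
grip_width: 0.417
gripper_force: 40.0
pos [0.6536 0.1326 0.0988] yaw -38.12 | shift cm [ 0.05 -0.03  3.09] turn [-0.01 -0.02 -0.02] grip 0.417 gf 40.0 t 18.3
```

```bash
python3 -m creep '[[[0,0,0.5],[0,0,0],1],[[0,0,0.5],[0,0,0],1],[[0,0,0.5],[0,0,0],1],[[0,0,0.5],[0,0,0],1],[[0,0,0],[0,0,0],1]]'
python3 -m creep '[[[0,0,0.3],[0,0,0],1],[[0,0,0.3],[0,0,0],1],[[0,0,0.3],[0,0,0],1],[[0,0,0],[0,0,0],1],[[0,0,0],[0,0,0],1]]'
```

```text
clock: 18.92
tcp_pos: [0.6531, 0.1325, 0.0776]
ee_rot: [0.0, 0.945, -0.327, -0.001]
wrist_force: [0.0, 0.3, -3.9]
grip_width: 0.421
gripper_force: 40.0
clock: 19.55
tcp_pos: [0.6536, 0.1326, 0.0695]
ee_rot: [-0.0, 0.945, -0.327, 0.0]
wrist_force: [-0.4, 0.7, -3.6]
grip_width: 0.416
gripper_force: 40.0
```

```bash
python3 -m creep '[[[0,0,0.2],[0,0,0],1],[[0,0,0.1],[0,0,0],1],[[0,0,0],[0,0,0],-0.25],[[0,0,0],[0,0,0],-0.25],[[0,0,0],[0,0,0],-0.25]]'
python3 -m creep '[[[0,0,0],[0,0,0],-0.25],[[0,0,-5],[0,0,0],-0.25],[[0,0,-5.5],[0,0,-9.5],-1],[[0,0,0],[0,0,-9.5],-1],[[0,0,0],[0,0,-9.5],-1]]'
python3 -m creep '[[[0,0,0],[0,0,-9.5],-1],[[-3.35,4.9,0],[0,0,0],-1],[[-3.35,4.9,0],[0,0,0],-1],[[-3.35,4.9,0],[0,0,0],-1],[[-3.35,4.9,0],[0,0,0],-1]]'
python3 -m creep '[[[-3.35,4.9,0],[0,0,0],-1],[[-3.35,4.9,0],[0,0,0],-1],[[0,0,0],[0,0,0],-1],[[0,0,0],[0,0,0],-1],[[0,0,0],[0,0,0],-1]]'
python3 -m creep '[[[0,0,0],[0,0,0],-1],[[0,0,0],[0,0,0],-1]]'
python3 - <<'E'
from h import *
C=flange('f3'); go(*C,.0405)
E
```

```text
clock: 20.18
tcp_pos: [0.6536, 0.1326, 0.0665]
ee_rot: [-0.0, 0.945, -0.327, 0.0]
wrist_force: [-0.1, -0.6, -0.7]
grip_width: 0.624
gripper_force: 0.0
clock: 20.8
tcp_pos: [0.654, 0.1326, 0.1727]
ee_rot: [-0.0, 0.997, -0.081, 0.001]
wrist_force: [0.1, -0.5, -0.7]
grip_width: 0.906
gripper_force: 0.0
clock: 21.42
tcp_pos: [0.518, -0.0644, 0.1716]
ee_rot: [0.0, 1.0, -0.001, 0.0]
wrist_force: [0.0, -0.7, -0.1]
grip_width: 1.0
gripper_force: 0.0
clock: 22.05
tcp_pos: [0.4525, -0.16, 0.1715]
ee_rot: [-0.0, 1.0, -0.0, 0.0]
wrist_force: [-0.1, 0.1, -0.1]
grip_width: 1.0
gripper_force: 0.0
clock: 22.3
tcp_pos: [0.4522, -0.1604, 0.1714]
ee_rot: [-0.0, 1.0, -0.0, -0.0]
wrist_force: [0.5, -0.0, -0.8]
grip_width: 1.003
gripper_force: 0.0
edge centre [ 0.4472 -0.1592] r 0.0482 holes 4
ang -31.2 each [[0.0342, 0.0084], [0.0083, -0.0345], [-0.0085, 0.0344], [-0.035, -0.0088]] mean [ 0.447  -0.1593]
pos [ 0.4522 -0.1605  0.1714] yaw -0.06 | shift cm [-0.5  -0.13 13.09] turn [-0.    0.01 -0.  ] grip 0.999 gf 0.0 t 22.4
```

```bash
python3 -m creep '[[[-0.5,-0.13,4.3],[0,0,10.4],-1],[[0,0,4.3],[0,0,10.4],-1],[[0,0,4.4],[0,0,10.3],-1],[[0,0,0],[0,0,0],1],[[0,0,0],[0,0,0],1]]' 40
python3 -m creep '[[[0,0,0],[0,0,0],1],[[0,0,0],[0,0,0],1],[[0,0,0],[0,0,0],1],[[0,0,0],[0,0,0],1],[[0,0,0],[0,0,0],1]]' 40
python3 -m creep '[[[0,0,0],[0,0,0],1],[[0,0,0],[0,0,0],1]]'
python3 - <<'E'
from h import *
go(.6326,-.0779,.22,14.7)
E
```

```text
clock: 22.98
tcp_pos: [0.448, -0.1603, 0.0429]
ee_rot: [0.0, 0.963, -0.268, 0.001]
wrist_force: [0.8, -0.9, -0.3]
grip_width: 0.822
gripper_force: 0.0
clock: 23.6
tcp_pos: [0.4471, -0.1597, 0.0418]
ee_rot: [-0.0, 0.963, -0.269, 0.0]
wrist_force: [-0.5, 1.4, 3.7]
grip_width: 0.421
gripper_force: 40.0
clock: 23.85
tcp_pos: [0.4472, -0.1598, 0.0419]
ee_rot: [-0.0, 0.963, -0.269, 0.0]
wrist_force: [-0.5, 2.7, 5.5]
grip_width: 0.422
gripper_force: 40.0
pos [ 0.4472 -0.1598  0.0419] yaw -31.22 | shift cm [ 20.01  -3.21 -17.81] turn [-0.000e+00 -2.000e-02 -4.592e+01] grip 0.422 gf 40.0 t 23.9
```

```bash
python3 -m creep '[[[0,0,-5.9],[0,0,-9.2],1],[[0,0,-5.9],[0,0,-9.2],1],[[0,0,-5.9],[0,0,-9.2],1],[[0,0,0],[0,0,-9.2],1],[[0,0,0],[0,0,-9.1],1]]'
python3 -m creep '[[[4.1,-1.6,0],[0,0,0],1],[[4.1,-1.6,0],[0,0,0],1],[[0,0,0],[0,0,0],1],[[0,0,0],[0,0,0],1],[[0,0,0],[0,0,0],1]]'
python3 -m creep '[[[0,0,0],[0,0,0],1],[[0,0,0],[0,0,0],1]]'
python3 - <<'E'
from h import *
s=look([.6326,-.0779],dz=.0419); go(s[0],s[1],.0679,s[2])
E
```

```text
clock: 24.48
tcp_pos: [0.4465, -0.1595, 0.2179]
ee_rot: [-0.0, 0.991, 0.13, -0.0]
wrist_force: [0.2, -0.3, -4.0]
grip_width: 0.416
gripper_force: 40.0
clock: 25.1
tcp_pos: [0.5172, -0.1084, 0.2178]
ee_rot: [-0.0, 0.992, 0.127, -0.001]
wrist_force: [0.4, 0.0, -4.3]
grip_width: 0.418
gripper_force: 40.0
clock: 25.35
tcp_pos: [0.5179, -0.1083, 0.2185]
ee_rot: [0.0, 0.992, 0.127, 0.0]
wrist_force: [0.4, 1.0, -3.7]
grip_width: 0.42
gripper_force: 40.0
held holes tool mm [[25.6, -26.1], [25.6, 24.0]]
held holes tool mm [[25.6, -26.1], [25.6, 24.0]]
hub  [ 0.6331 -0.0761 14.5374] [0.     0.     0.0479]
pos [ 0.5181 -0.108   0.2185] yaw 14.67 | shift cm [11.93 -0.2  15.06] turn [ 0.   -0.    0.13] grip 0.418 gf 40.0 t 25.6
```

```bash
python3 -m creep '[[[5.9,-0.12,0],[0,0,0.1],1],[[5.95,0,0],[0,0,0],1],[[0,0,6],[0,0,0],1],[[0,0,6],[0,0,0],1],[[0,0,0],[0,0,0],1]]'
python3 -m creep '[[[0,0,0],[0,0,0],1],[[0,0,0],[0,0,0],1],[[0,0,0],[0,0,0],1],[[0,0,0],[0,0,0],1],[[0,0,0],[0,0,0],1]]'
python3 - <<'E'
from h import *
go(.6331,-.0761,.0679,14.55)
E
```

```text
clock: 26.28
tcp_pos: [0.6288, -0.0757, 0.0931]
ee_rot: [-0.002, 0.992, 0.127, -0.005]
wrist_force: [0.3, 1.1, -4.5]
grip_width: 0.422
gripper_force: 40.0
clock: 26.9
tcp_pos: [0.6325, -0.0769, 0.0988]
ee_rot: [0.0, 0.992, 0.127, 0.0]
wrist_force: [0.3, 1.0, -2.8]
grip_width: 0.42
gripper_force: 40.0
pos [ 0.6325 -0.0769  0.0988] yaw 14.58 | shift cm [ 0.08 -0.06  3.09] turn [ 0.01 -0.02  0.03] grip 0.420 gf 40.0 t 26.9
```

```bash
python3 -m creep '[[[0,0,0.5],[0,0,0],1],[[0,0,0.5],[0,0,0],1],[[0,0,0.5],[0,0,0],1],[[0,0,0.5],[0,0,0],1],[[0,0,0],[0,0,0],1]]'
python3 -m creep '[[[0,0,0.3],[0,0,0],1],[[0,0,0.3],[0,0,0],1],[[0,0,0.3],[0,0,0],1],[[0,0,0],[0,0,0],1],[[0,0,0],[0,0,0],1]]'
python3 -m creep '[[[0,0,0.2],[0,0,0],1],[[0,0,0],[0,0,0],1],[[0,0,0],[0,0,0],1]]'
```

```text
clock: 27.52
tcp_pos: [0.632, -0.0767, 0.0777]
ee_rot: [-0.0, 0.992, 0.127, -0.001]
wrist_force: [-0.1, -0.2, -3.3]
grip_width: 0.418
gripper_force: 40.0
clock: 28.15
tcp_pos: [0.6326, -0.0769, 0.0695]
ee_rot: [0.0, 0.992, 0.127, 0.0]
wrist_force: [0.2, 0.2, -3.0]
grip_width: 0.417
gripper_force: 40.0
clock: 28.52
tcp_pos: [0.6329, -0.077, 0.068]
ee_rot: [0.0, 0.992, 0.127, 0.0]
wrist_force: [-0.0, 0.4, -0.4]
grip_width: 0.417
gripper_force: 40.0
```

```bash
python3 -m creep '[[[0,0,0.1],[0,0,0],1],[[0,0,0],[0,0,0],1],[[0,0,0],[0,0,0],-0.25],[[0,0,0],[0,0,0],-0.25],[[0,0,0],[0,0,0],-0.25]]'
python3 -m creep '[[[0,0,0],[0,0,0],-0.25],[[0,0,-5],[0,0,0],-0.25],[[0,0,-5.5],[0,0,-7],-1],[[2.3,-5.47,0],[0,0,0],-1],[[2.3,-5.47,0],[0,0,0],-1]]'
python3 -m creep '[[[2.3,-5.47,0],[0,0,0],-1],[[2.3,-5.47,0],[0,0,0],-1],[[2.3,-5.47,0],[0,0,0],-1],[[2.3,-5.47,0],[0,0,0],-1],[[0,0,0],[0,0,0],-1]]'
python3 -m creep '[[[0,0,0],[0,0,0],-1],[[0,0,0],[0,0,0],-1],[[0,0,0],[0,0,0],-1],[[0,0,0],[0,0,0],-1],[[0,0,0],[0,0,0],-1]]'
cat >> h.py <<'E'
def reds(im,c,z,g,rad=.1,amin=80):
    h=cv2.cvtColor(im,cv2.COLOR_RGB2HSV); m=((h[...,0]<6)|(h[...,0]>174))&(h[...,1]>150)&(h[...,2]>60)
    B=[(onz('wrist',b,z,c)[0,:2],b,a) for b,a in blobs(m,amin,9000)]
    return [x for x in B if np.hypot(*(x[0]-g))<rad]
E
python3 - <<'E'
from h import *
im,d,c=snap('m1'); B=reds(im,c,.022,np.array([.64,.279]))
for b in B: print(b[0].round(4),b[1].round(1),b[2])
if len(B)==2:
    C=(B[0][0]+B[1][0])/2; v=B[0][0]-B[1][0]; print(C,np.degrees(np.arctan2(v[1],v[0])),np.hypot(*v)); go(*C,.029)
E
```

```text
clock: 29.15
tcp_pos: [0.6325, -0.0769, 0.0663]
ee_rot: [0.0, 0.992, 0.127, -0.0]
wrist_force: [0.4, 0.3, -0.1]
grip_width: 0.62
gripper_force: 0.0
clock: 29.78
tcp_pos: [0.6356, 0.0425, 0.1728]
ee_rot: [0.0, 0.982, 0.186, 0.001]
wrist_force: [0.4, 0.5, -0.7]
grip_width: 0.906
gripper_force: 0.0
clock: 30.4
tcp_pos: [0.6393, 0.283, 0.1712]
ee_rot: [-0.0, 0.982, 0.19, 0.0]
wrist_force: [0.7, -1.6, 0.4]
grip_width: 0.999
gripper_force: 0.0
clock: 31.02
tcp_pos: [0.6402, 0.2787, 0.1715]
ee_rot: [-0.0, 0.982, 0.187, 0.0]
wrist_force: [0.1, -0.3, 1.0]
grip_width: 1.003
gripper_force: 0.0
[0.6943 0.3057] [315.7 123.7] 738
[0.5792 0.2594] [316.9 258.5] 560
[0.63674984 0.28255893] 21.913589717615785 0.12402069469227701
pos [0.6402 0.2788 0.1715] yaw 21.56 | shift cm [-0.18 -0.47 14.25] turn [-0.  0. -0.] grip 0.998 gf 0.0 t 31.1
```

View pics/m1.png

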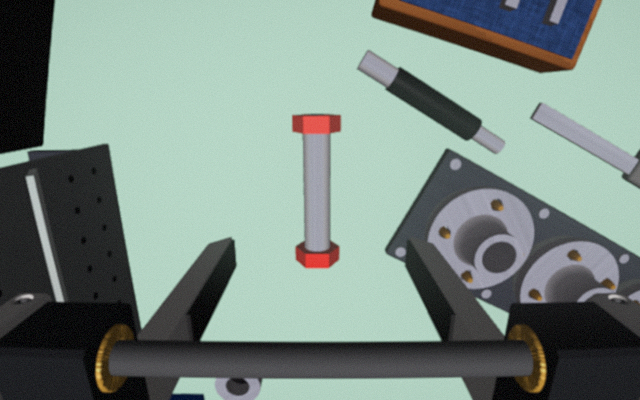

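Picture: master at centre, red ends at (316,124) and (317,258); flange on hub 1 with studs through its holes.

```bash
python3 -m creep '[[[-0.15,-0.47,4.7],[0,0,-0.3],-1],[[0,0,4.7],[0,0,0],-1],[[0,0,4.7],[0,0,0],-1],[[0,0,0],[0,0,0],0.4],[[0,0,0],[0,0,0],0.4]]' 40
python3 -m creep '[[[0,0,0],[0,0,0],1],[[0,0,0],[0,0,0],1],[[0,0,0],[0,0,0],1],[[0,0,0],[0,0,0],1],[[0,0,0],[0,0,0],1]]' 40
python3 -m creep '[[[0,0,0],[0,0,0],1],[[0,0,0],[0,0,0],1],[[0,0,0],[0,0,0],1],[[0,0,0],[0,0,0],1]]' 40
```

```text
clock: 31.7
tcp_pos: [0.6371, 0.2829, 0.0304]
ee_rot: [0.0, 0.982, 0.19, -0.0]
wrist_force: [-0.1, -0.2, -0.1]
grip_width: 0.821
gripper_force: 0.0
clock: 32.33
tcp_pos: [0.637, 0.2829, 0.0305]
ee_rot: [-0.0, 0.982, 0.19, 0.0]
wrist_force: [-0.7, -0.0, -0.2]
grip_width: 0.288
gripper_force: 0.0
clock: 32.83
tcp_pos: [0.6372, 0.2827, 0.0306]
ee_rot: [0.0, 0.982, 0.19, 0.0]
wrist_force: [0.0, -3.3, 0.2]
grip_width: 0.245
gripper_force: 40.0
```

```bash
python3 -m creep '[[[0,0,-5.5],[0,0,0],1],[[0,0,-5.5],[0,0,-10.6],1],[[0,0,-5.5],[0,0,-10.6],1],[[0,0,-3],[0,0,-10.6],1],[[0,0,0],[0,0,-10.6],1]]'
python3 -m creep '[[[0,0,0],[0,0,-10.6],1],[[0,0,0],[0,0,-10.6],1],[[0,0,0],[0,0,-10.6],1],[[-5.28,-1.66,0],[0,0,0],1],[[-5.28,-1.66,0],[0,0,0],1]]'
python3 -m creep '[[[-5.28,-1.66,0],[0,0,0],1],[[-5.28,-1.66,0],[0,0,0],1],[[-5.28,-1.66,0],[0,0,0],1],[[-5.28,-1.66,0],[0,0,0],1],[[-5.28,-1.66,0],[0,0,0],1]]'
python3 -m creep '[[[-5.28,-1.66,0],[0,0,0],1],[[-5.28,-1.66,0],[0,0,0],1],[[-5.28,-1.66,0],[0,0,0],1],[[-5.28,-1.66,0],[0,0,0],1],[[-5.28,-1.66,0],[0,0,0],1]]'
python3 -m creep '[[[-5.28,-1.66,0],[0,0,0],1],[[-5.28,-1.66,0],[0,0,0],1],[[0,0,0],[0,0,0],1],[[0,0,0],[0,0,0],1],[[0,0,0],[0,0,0],1]]'
python3 -m creep '[[[0,0,0],[0,0,0],1],[[0,0,0],[0,0,0],1],[[0,0,0],[0,0,0],1],[[0,0,0],[0,0,0],1]]'
python3 - <<'E'
from h import *
im,d,c=snap('v1'); go(.488,-.477,.22,96)
E
```

```text
clock: 33.45
tcp_pos: [0.6379, 0.2839, 0.2287]
ee_rot: [0.0, 0.845, 0.535, 0.003]
wrist_force: [-0.0, 0.2, -4.3]
grip_width: 0.247
gripper_force: 40.0
clock: 34.08
tcp_pos: [0.6138, 0.174, 0.2237]
ee_rot: [-0.001, 0.668, 0.744, -0.001]
wrist_force: [0.3, -1.2, -3.2]
grip_width: 0.243
gripper_force: 40.0
clock: 34.7
tcp_pos: [0.5594, -0.0978, 0.2243]
ee_rot: [-0.001, 0.669, 0.744, 0.0]
wrist_force: [1.1, -0.5, -3.6]
grip_width: 0.247
gripper_force: 40.0
clock: 35.33
tcp_pos: [0.5052, -0.3689, 0.2241]
ee_rot: [-0.001, 0.669, 0.744, 0.001]
wrist_force: [1.1, -0.3, -4.8]
grip_width: 0.243
gripper_force: 40.0
clock: 35.95
tcp_pos: [0.4846, -0.4751, 0.2249]
ee_rot: [-0.001, 0.668, 0.744, 0.0]
wrist_force: [0.5, -0.6, -4.0]
grip_width: 0.239
gripper_force: 40.0
clock: 36.45
tcp_pos: [0.4842, -0.4767, 0.2255]
ee_rot: [0.0, 0.669, 0.744, 0.0]
wrist_force: [0.1, 0.8, -3.9]
grip_width: 0.243
gripper_force: 40.0
pos [ 0.4842 -0.4767  0.2255] yaw 96.08 | shift cm [-0.07  0.38  0.55] turn [0.   0.   0.08] grip 0.249 gf 40.0 t 36.5
```

View pics/v1.png

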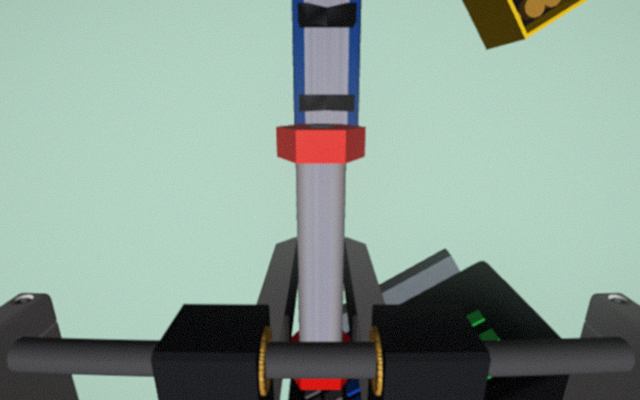

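Picture: V-rest straight ahead at the top (rests at (327,15) and (327,103)), held master with front guard at (320,145). I need a wider view of the rest.

```bash
python3 -m creep '[[[-2,0,-5],[0,0,0],1],[[-2,0,-5],[0,0,0],1],[[0,0,-5],[0,0,0],1],[[0,0,0],[0,0,0],1],[[0,0,0],[0,0,0],1]]'
python3 -m creep '[[[0,0,0],[0,0,0],1],[[0,0,0],[0,0,0],1],[[0,0,0],[0,0,0],1],[[0,0,0],[0,0,0],1]]'
python3 - <<'E'
from h import *
im,d,c=snap('v2'); go(.488,-.477,.22,96)
v,u=np.mgrid[0:400,0:640]; uv=np.c_[u.ravel(),v.ravel()]; P=bydepth('wrist',uv,d,c)
n=(abs(P[:,0]-.474)<.09)&(abs(P[:,1]+.35)<.14)&(uv[:,1]<260)
f=im.reshape(-1,3).astype(int)
blue=n&(f[:,2]>f[:,0]+40)&(f[:,2]>f[:,1]+25)
for z,sel in((.03,(P[:,2]>.027)&(P[:,2]<.042)&n),(.06,(P[:,2]>.055)&(P[:,2]<.07)&n)):
    q=P[sel]; print(z,len(q),np.round(cv2.minAreaRect(q[:,:2].astype(np.float32)*1000)[:2],1).tolist(),cv2.minAreaRect(q[:,:2].astype(np.float32)*1000)[2]) if len(q) else 0
q=P[blue]; print('blue z',np.percentile(q[:,2],[5,50,95]))
cs=np.array([*map(tuple,uv[blue])],np.float32); Q=onz('wrist',uv[blue],.035,c)[:,:2]*1000; print('blue rect@35',cv2.minAreaRect(Q.astype(np.float32)))
save('v2c',cv2.resize(im[0:260,180:480],None,fx=2,fy=2))
E
```

```text
clock: 37.12
tcp_pos: [0.4881, -0.516, 0.3733]
ee_rot: [-0.001, 0.669, 0.744, 0.0]
wrist_force: [0.1, 0.9, -5.0]
grip_width: 0.247
gripper_force: 40.0
clock: 37.62
tcp_pos: [0.4884, -0.5165, 0.3752]
ee_rot: [-0.0, 0.669, 0.744, 0.0]
wrist_force: [0.0, 0.1, -3.6]
grip_width: 0.243
gripper_force: 40.0
pos [ 0.4884 -0.5165  0.3754] yaw 96.08 | shift cm [ 3.93  0.37 15.54] turn [-0.   -0.    0.08] grip 0.245 gf 40.0 t 37.7
0.03 3482 [[477.7, -373.8], [62.3, 119.8]] 6.391965389251709
0.06 644 [[476.5, -362.2], [47.4, 85.3]] 6.60085391998291
blue z [0.03345739 0.03503343 0.03705813]
blue rect@35 ((477.33306884765625, -372.89434814453125), (59.959896087646484, 116.4175033569336), 6.299912929534912)
```

View pics/v2c.png

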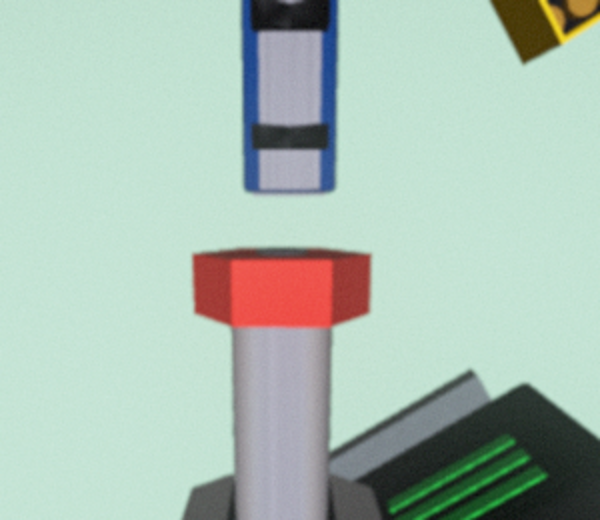

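Picture: base near end at crop (290,190), near rest (290,136); guard's top face spans crop rows 258 (outer) to 327 (inner).

```bash
python3 - <<'E'
from h import *
im,d,c=load('v2'); p,m,s=pose()
Q=onz('wrist',[[295.5,129],[346,129],[296,163.5],[345.5,163.5]],p[2]+.0054,c)
print(((Q-p)@m*1000).round(1).tolist())
print(onz('wrist',[[180+245/2,190/2],[180+335/2,190/2],[180+253/2,136/2],[180+328/2,136/2]],.035,c).round(4).tolist())
o=np.array([.4757,-.3597]); go(*o,.12,96.3)
E
```

```text
[[70.9, -10.9, -5.4], [70.9, 10.0, -5.4], [56.4, -10.9, -5.4], [56.5, 10.1, -5.4]]
[[0.4546, -0.4338, 0.035], [0.5145, -0.4274, 0.035], [0.4566, -0.3991, 0.035], [0.5056, -0.3938, 0.035]]
pos [ 0.4884 -0.5165  0.3754] yaw 96.08 | shift cm [15.73  0.46 25.54] turn [-0.   -0.   -0.22] grip 0.245 gf 40.0 t 37.7
```

```bash
python3 -m creep '[[[5.15,0.17,0],[0,0,-0.2],1],[[5.15,0.17,0],[0,0,0],1],[[5.15,0.16,5],[0,0,0],1],[[0,0,6],[0,0,0],1],[[0,0,6],[0,0,0],1]]'
python3 -m creep '[[[0,0,6],[0,0,0],1],[[0,0,2.5],[0,0,0],1],[[0,0,0],[0,0,0],1],[[0,0,0],[0,0,0],1],[[0,0,0],[0,0,0],1]]'
python3 -m creep '[[[0,0,0],[0,0,0],1],[[0,0,0],[0,0,0],1],[[0,0,0],[0,0,0],1]]'
python3 - <<'E'
from h import *
snap('v3'); go(.4757,-.359,.0766,96.3)
E
```

```text
clock: 38.3
tcp_pos: [0.4775, -0.3686, 0.2114]
ee_rot: [0.001, 0.667, 0.745, -0.0]
wrist_force: [0.7, 0.3, -3.7]
grip_width: 0.244
gripper_force: 40.0
clock: 38.92
tcp_pos: [0.4782, -0.3702, 0.1294]
ee_rot: [0.002, 0.667, 0.745, -0.0]
wrist_force: [0.1, 0.0, -4.1]
grip_width: 0.242
gripper_force: 40.0
clock: 39.3
tcp_pos: [0.4772, -0.3691, 0.1271]
ee_rot: [0.0, 0.667, 0.745, 0.0]
wrist_force: [-0.2, 0.5, -3.7]
grip_width: 0.243
gripper_force: 40.0
pos [ 0.4772 -0.369   0.127 ] yaw 96.28 | shift cm [ 1.01 -0.04  5.04] turn [ 0.    0.   -0.02] grip 0.249 gf 40.0 t 39.4
```

View pics/v3.png

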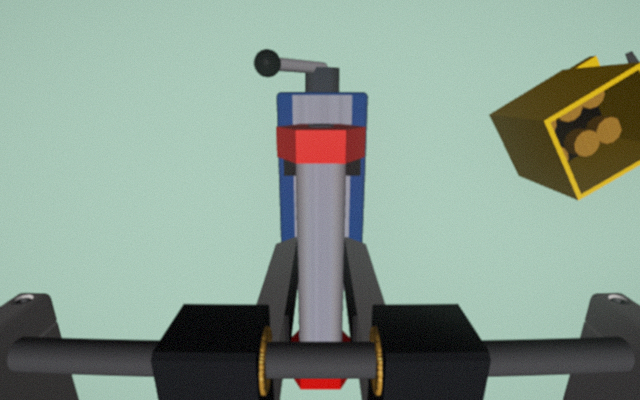

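Picture: master over the V-rest; base far end at row 93 (cols 277–367), guard rows 125–163, knob (267,62).

```bash
python3 - <<'E'
from h import *
im,d,c=load('v3'); p,m,s=pose()
Q=onz('wrist',[[277,93],[367,93],[277,225],[362,225]],.035,c); print(Q.round(4).tolist()); 
f=(Q[0]+Q[1])/2; a=np.radians(6.3); print('origin',f[:2]-.075*np.array([-np.sin(a),np.cos(a)]))
G=onz('wrist',[[297,128.5],[345,128.5],[296,163],[346,163]],p[2]+.0054,c); print(((G-p)@m*1000).round(1).tolist())
print('knob',onz('wrist',[[267,62]],.055,c).round(4))
go(.4757,-.359,.0766,96.3)
E
```

```text
[[0.4383, -0.2867, 0.035], [0.498, -0.2801, 0.035], [0.4456, -0.38, 0.035], [0.5079, -0.3731, 0.035]]
origin [ 0.47637571 -0.35792421]
[[71.0, -10.2, -5.4], [71.1, 9.6, -5.4], [56.6, -10.9, -5.4], [56.7, 10.3, -5.4]]
knob [[ 0.4333 -0.2693  0.055 ]]
pos [ 0.4772 -0.369   0.127 ] yaw 96.28 | shift cm [ 1.01 -0.04  5.04] turn [ 0.    0.   -0.02] grip 0.249 gf 40.0 t 39.4
```

```bash
python3 -m creep '[[[0.68,0,1],[0,0,0],1],[[0,0,1.5],[0,0,0],1],[[0,0,1],[0,0,0],1],[[0,0,0.5],[0,0,0],1],[[0,0,0],[0,0,0],1]]'
python3 -m creep '[[[0,0,0.3],[0,0,0],1],[[0,0,0.3],[0,0,0],1],[[0,0,0.2],[0,0,0],1],[[0,0,0],[0,0,0],1],[[0,0,0],[0,0,0],1]]'
```

```text
clock: 39.98
tcp_pos: [0.4763, -0.3622, 0.0864]
ee_rot: [-0.0, 0.667, 0.745, 0.0]
wrist_force: [-0.7, -0.2, -3.7]
grip_width: 0.244
gripper_force: 40.0
clock: 40.6
tcp_pos: [0.4765, -0.3623, 0.079]
ee_rot: [0.0, 0.667, 0.745, -0.0]
wrist_force: [-0.3, -0.0, -4.6]
grip_width: 0.248
gripper_force: 40.0
```

```bash
python3 -m creep '[[[0,0,0.2],[0,0,0],1],[[0,0,0.1],[0,0,0],1],[[0,0,0],[0,0,0],1],[[0,0,0],[0,0,0],1]]'
python3 -m creep '[[[0,0,0],[0,0,0],0.3],[[0,0,0],[0,0,0],0.1],[[0,0,0],[0,0,0],0.1],[[0,0,0],[0,0,0],0.1],[[0,0,0],[0,0,0],0.1]]'
python3 -m creep '[[[0,0,-5],[0,0,0],0.1],[[0,0,-5],[0,0,0],0.1],[[0,0,-5],[0,0,0],0],[[-5,0,0],[0,0,0],0],[[0,0,0],[0,0,0],0]]'
python3 -m creep '[[[0,0,0],[0,0,0],0],[[0,0,0],[0,0,0],0],[[0,0,0],[0,0,0],0],[[0,0,0],[0,0,0],0],[[0,0,0],[0,0,0],0]]'
python3 - <<'E'
from h import *
snap('v4'); go(.4757,-.358,.1,96.3)
E
```

```text
clock: 41.1
tcp_pos: [0.4771, -0.3626, 0.0766]
ee_rot: [0.001, 0.667, 0.745, 0.0]
wrist_force: [3.1, 0.6, 0.5]
grip_width: 0.248
gripper_force: 40.0
clock: 41.72
tcp_pos: [0.4764, -0.3623, 0.0759]
ee_rot: [-0.0, 0.667, 0.745, -0.0]
wrist_force: [-0.2, 0.2, -0.2]
grip_width: 0.451
gripper_force: 0.0
clock: 42.35
tcp_pos: [0.4818, -0.4143, 0.2265]
ee_rot: [0.001, 0.668, 0.744, -0.0]
wrist_force: [-0.0, 0.6, -0.2]
grip_width: 0.502
gripper_force: 0.0
clock: 42.98
tcp_pos: [0.4819, -0.4118, 0.226]
ee_rot: [-0.0, 0.667, 0.745, -0.0]
wrist_force: [-0.2, 0.5, -0.2]
grip_width: 0.5
gripper_force: 0.0
pos [ 0.4819 -0.4119  0.226 ] yaw 96.28 | shift cm [ 5.42 -0.03 12.6 ] turn [ 0.    0.   -0.02] grip 0.499 gf 0.0 t 43.0
```

View pics/v4.png

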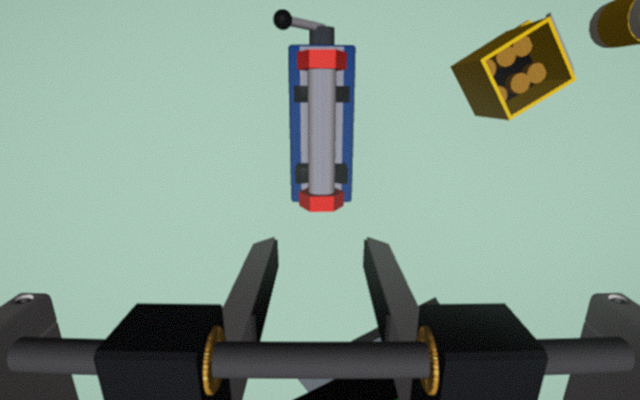

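Picture: master lies in both grooves, guards at (321,59) and (321,201), rests at rows 86–101 and 164–181.

```bash
python3 - <<'E'
from h import *
im,d,c=load('v4'); a=np.radians(6.3); ey=np.array([-np.sin(a),np.cos(a)]); ex=np.array([np.cos(a),np.sin(a)]); o=np.array([.4757,-.3585])
for l,z,uv in(('guard inner',.082,[[321,68],[321,194]]),('rest edges top',.063,[[300,86],[300,101],[300,164],[300,181]]),('base ends',.035,[[321,45],[300,202]]),('shaft sides',.064,[[308,80],[334,80],[309,180],[335,180]]),('base sides',.035,[[289,60],[355,60],[292,195],[352,195]])):
    q=onz('wrist',uv,z,c)[:,:2]-o; print(l,'y',(q@ey*1000).round(1),'x',(q@ex*1000).round(1))
h=cv2.cvtColor(im,cv2.COLOR_RGB2HSV); r=((h[:,321,0]<8)|(h[:,321,0]>172))&(h[:,321,1]>140); print(np.where(r)[0]); print('gray col302',im[80:106,302].mean(1).astype(int),im[160:186,302].mean(1).astype(int))
print('v along 321',im[64:72,321].tolist(),h[188:213,321,2])
k=onz('wrist',[[283,19]],.055,c)[0]; print('knob',k, (k[:2]-o)@ey,(k[:2]-o)@ex)
E
```

```text
guard inner y [ 52.  -51.7] x [0.1 0.2]
rest edges top y [ 38.8  26.3 -28.8 -44.5] x [-17.8 -18.  -18.8 -19. ]
base ends y [ 75.3 -73. ] x [  0.1 -21. ]
shaft sides y [ 43.6  43.7 -43.4 -43.3] x [-10.9  11.2 -10.7  13. ]
base sides y [ 62.4  62.5 -65.6 -65.6] x [-29.1  31.2 -29.   31.6]
[ 50  51  52  53  54  55  56  57  58  59  60  61  62  63  64  65  66  67
 196 197 198 199 200 201 202 203 204 205 206 207 208 209 210 397]
gray col302 [156 155 153 149 146 122  82  55  62  53  56  54  50  48  48  50  50  44
  41  44  39  65 102 150 156 160] [149 149 127  87  53  51  51  50  65  64  58  59  59  63  55  58  53  48
  55  54  49  49  69 104 135 148]
v along 321 [[217, 66, 60], [217, 67, 59], [224, 74, 66], [203, 68, 62], [166, 93, 99], [142, 128, 140], [145, 145, 161], [148, 150, 163]] [162 161 162 163 163 154 122 119 170 205 219 217 218 221 216 219 216 218
 218 217 220 219 214 196 185]
knob [ 0.43385378 -0.26933916  0.055     ] 0.09321435837805785 -0.031809507099955114
```

Overhang is even to about 1 mm, and the axis is level. Now the lever: close the fingers and go beside the knob on its −x side.

```bash
python3 -m creep '[[[5,-2.35,0],[0,0,0],1],[[5,-2.35,0],[0,0,0],1],[[4.9,-2.3,0],[0,0,0],1],[[0,0,0],[0,0,0],1],[[0,0,0],[0,0,0],1]]' 20
python3 -m creep '[[[0,0,5],[0,0,0],1],[[0,0,5],[0,0,0],1],[[0,0,5.2],[0,0,0],1],[[0,0,0],[0,0,0],1],[[0,0,0],[0,0,0],1]]'
python3 -m creep '[[[0,0,0],[0,0,0],1],[[0,0,0],[0,0,0],1],[[0,0,0],[0,0,0],1]]'
python3 - <<'E'
from h import *
go(.3956,-.2718,.073,96.3)
E
```

```text
clock: 43.65
tcp_pos: [0.3965, -0.2722, 0.2267]
ee_rot: [0.001, 0.667, 0.745, -0.0]
wrist_force: [0.4, 0.3, 0.9]
grip_width: 0.016
gripper_force: 0.0
clock: 44.28
tcp_pos: [0.3974, -0.2733, 0.0758]
ee_rot: [0.001, 0.667, 0.745, -0.0]
wrist_force: [0.4, -0.5, 0.5]
grip_width: 0.007
gripper_force: 0.0
clock: 44.65
tcp_pos: [0.3965, -0.2719, 0.0749]
ee_rot: [0.001, 0.667, 0.745, -0.0]
wrist_force: [-0.2, -0.1, 1.0]
grip_width: 0.001
gripper_force: 0.0
pos [ 0.3965 -0.2719  0.0749] yaw 96.28 | shift cm [ 0.02 -0.08  0.19] turn [ 0.06  0.08 -0.02] grip 0.001 gf 0.0 t 44.6
```

```bash
python3 -m creep '[[[0,1.2,0],[0,0,0],1],[[0,1.2,0],[0,0,0],1],[[0,1.0,-0.3],[0,0,0],1],[[0,1.0,-0.4],[0,0,0],1],[[0,1,-0.4],[0,0,0],1]]'
python3 -m creep '[[[0,1,0],[0,0,0],1],[[0,1,0],[0,0,0],1],[[0,0.8,0],[0,0,0],1],[[0,0.7,0],[0,0,0],1],[[0,0,0],[0,0,0],1]]'
python3 -m creep '[[[0,0,0],[0,0,0],1],[[0,0.2,0],[0,0,0],1],[[0,0,0],[0,0,0],1]]'
python3 - <<'E'
from h import *
snap('l1')
o=np.array([.4757,-.3585]);a=np.radians(6.3); p=pose()[0]; print((p[:2]-o)@[np.cos(a),np.sin(a)],p)
E
```

```text
clock: 45.28
tcp_pos: [0.4503, -0.2653, 0.0848]
ee_rot: [-0.0, 0.667, 0.745, -0.0]
wrist_force: [-2.1, -0.1, -0.7]
grip_width: 0.004
gripper_force: 0.7
clock: 45.9
tcp_pos: [0.4852, -0.2618, 0.085]
ee_rot: [0.0, 0.667, 0.745, 0.0]
wrist_force: [-0.1, -0.0, -0.0]
grip_width: 0.008
gripper_force: 0.0
clock: 46.28
tcp_pos: [0.4864, -0.2616, 0.085]
ee_rot: [0.0, 0.667, 0.745, -0.0]
wrist_force: [-1.0, 0.4, 0.1]
grip_width: 0.005
gripper_force: 0.2
0.02127789807949089 [ 0.48641043 -0.26161011  0.08496533]
```

```bash
python3 -m creep '[[[0,-0.5,-5],[0,0,0],1],[[-2,0,-5],[0,0,0],1],[[-5,0,-3],[0,0,0],1],[[-5,0,0],[0,0,0],1],[[0,0,0],[0,0,0],1]]'
python3 -m creep '[[[0,0,0],[0,0,0],1],[[0,0,0],[0,0,0],1],[[0,0,0],[0,0,0],1],[[0,0,0],[0,0,0],1]]'
cat > knob.py <<'E'
from h import *
im,d,c=snap('l2')
o=np.array([.4757,-.3585]);a=np.radians(6.3);ex=np.array([np.cos(a),np.sin(a)]);ey=np.array([-np.sin(a),np.cos(a)])
v,u=np.mgrid[0:400,0:640]; uv=np.c_[u.ravel(),v.ravel()]; P=bydepth('wrist',uv,d,c)
L=np.c_[(P[:,:2]-o)@ex,(P[:,:2]-o)@ey,P[:,2]]
n=(abs(L[:,0])<.07)&(abs(L[:,1]-.096)<.016)&(L[:,2]>.012)&(L[:,2]<.09)&(im.reshape(-1,3).mean(1)<70)&(uv[:,1]<270)
print('dark',n.sum()); q=L[n]
for k in np.arange(-.06,.06,.01):
    s=q[(q[:,0]>=k)&(q[:,0]<k+.01)]
    if len(s): print(round(k,2),len(s),'zmax %.3f y %.3f'%(s[:,2].max(),s[:,1].mean()))
save('l2c',cv2.resize(im[0:200,220:440],None,fx=2,fy=2))
E
python3 knob.py
```

```text
clock: 46.95
tcp_pos: [0.4944, -0.3842, 0.2152]
ee_rot: [0.001, 0.669, 0.744, -0.0]
wrist_force: [-0.3, 0.3, 0.9]
grip_width: 0.005
gripper_force: 0.0
clock: 47.45
tcp_pos: [0.4947, -0.3808, 0.215]
ee_rot: [0.0, 0.667, 0.745, 0.0]
wrist_force: [-0.3, -0.4, 0.3]
grip_width: 0.008
gripper_force: 0.0
dark 545
-0.02 1 zmax 0.024 y 0.089
-0.01 129 zmax 0.034 y 0.085
0.0 128 zmax 0.034 y 0.085
0.01 22 zmax 0.028 y 0.085
0.02 79 zmax 0.065 y 0.092
0.03 186 zmax 0.067 y 0.092
```

View pics/l2c.png

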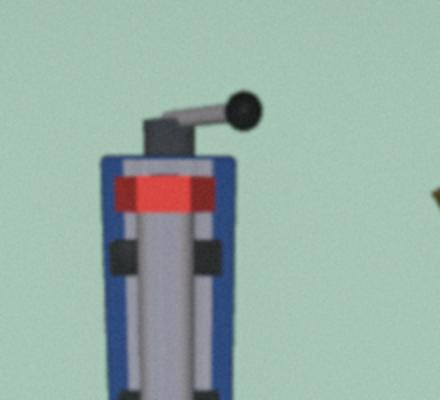

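Picture: lever swung over, knob at crop (244,110), right side. Depth suggests it could be a few degrees short, so I will press it from above until it stops.

```bash
python3 - <<'E'
from h import *
im,d,c=load('l2'); o=np.array([.4757,-.3585]);a=np.radians(6.3);ex=np.array([np.cos(a),np.sin(a)])
for z in(.055,.059): print(z,(onz('wrist',[[342,55]],z,c)[0,:2]-o)@ex)
go(.4971,-.2606,.11,96.3)
E
```

```text
0.055 0.0335804088022289
0.059 0.033355949374059654
pos [ 0.4947 -0.381   0.215 ] yaw 96.31 | shift cm [11.94  1.56 10.5 ] turn [0.   0.   0.01] grip 0.005 gf 0.0 t 47.5
```

```bash
python3 -m creep '[[[6,0.8,0],[0,0,0],1],[[5.9,0.8,0],[0,0,0],1],[[0,0,5],[0,0,0],1],[[0,0,5],[0,0,0],1],[[0,0,0],[0,0,0],1]]'
python3 -m creep '[[[0,0,0],[0,0,0],1],[[0,0,0.5],[0,0,0],1],[[0,0,0.5],[0,0,0],1],[[0,0,0.4],[0,0,0],1],[[0,0,0],[0,0,0],1]]'
python3 -m creep '[[[0,0,0.3],[0,0,0],1],[[0,0,0],[0,0,0],1],[[0,0,0],[0,0,0],1]]'
python3 -m creep '[[[0,0,0.3],[0,0,0],1],[[0,0,0],[0,0,0],1],[[0,0,0],[0,0,0],1]]'
python3 -m creep '[[[0,0,0.2],[0,0,0],1],[[0,0,0],[0,0,0],1],[[0,0,0],[0,0,0],1]]'
```

```text
clock: 48.12
tcp_pos: [0.4951, -0.2591, 0.1112]
ee_rot: [-0.004, 0.667, 0.745, -0.0]
wrist_force: [-0.6, -0.4, 0.2]
grip_width: 0.003
gripper_force: 0.0
clock: 48.75
tcp_pos: [0.4973, -0.2612, 0.1006]
ee_rot: [-0.0, 0.667, 0.745, -0.0]
wrist_force: [-0.1, -1.0, 0.3]
grip_width: 0.008
gripper_force: 0.0
clock: 49.12
tcp_pos: [0.4976, -0.2614, 0.098]
ee_rot: [0.0, 0.667, 0.745, 0.0]
wrist_force: [0.5, -0.4, -0.1]
grip_width: 0.005
gripper_force: 0.0
clock: 49.5
tcp_pos: [0.4975, -0.2614, 0.0949]
ee_rot: [-0.0, 0.667, 0.745, -0.0]
wrist_force: [0.0, -0.0, -0.3]
grip_width: 0.005
gripper_force: 0.0
clock: 49.88
tcp_pos: [0.4975, -0.2613, 0.0929]
ee_rot: [-0.0, 0.667, 0.745, 0.0]
wrist_force: [-0.4, 0.2, -0.3]
grip_width: 0.003
gripper_force: 0.0
```

```bash

python3 -m creep '[[[0,0,0.2],[0,0,0],1],[[0,0,0],[0,0,0],1],[[0,0,0],[0,0,0],1]]' | sed -n 2,4p
python3 -m creep '[[[0,0,0.2],[0,0,0],1],[[0,0,0],[0,0,0],1],[[0,0,0],[0,0,0],1]]' | sed -n 2,4p
python3 -m creep '[[[0,0,0.2],[0,0,0],1],[[0,0,0],[0,0,0],1],[[0,0,0],[0,0,0],1]]' | sed -n 2,4p
python3 -m creep '[[[0,0,0.1],[0,0,0],1],[[0,0,0],[0,0,0],1],[[0,0,0],[0,0,0],1]]' | sed -n 2,4p
```

```text
tcp_pos: [0.4978, -0.2615, 0.0911]
ee_rot: [0.0, 0.667, 0.745, 0.0]
wrist_force: [0.8, -0.5, 1.7]
tcp_pos: [0.4986, -0.2617, 0.0899]
ee_rot: [0.001, 0.667, 0.745, 0.001]
wrist_force: [3.3, 1.5, 5.8]
tcp_pos: [0.4985, -0.2621, 0.088]
ee_rot: [0.001, 0.667, 0.745, 0.0]
wrist_force: [2.4, 0.8, 5.9]
tcp_pos: [0.4987, -0.2622, 0.0877]
ee_rot: [0.002, 0.667, 0.745, 0.0]
wrist_force: [1.5, 0.6, 9.8]
```

```bash

python3 -m creep '[[[0,0,0.2],[0,0,0],1],[[0,0,0],[0,0,0],1],[[0,0,0],[0,0,0],1]]' | sed -n 2,4p
python3 -m creep '[[[0,0,-5],[0,0,0],1],[[-3,0,-5],[0,0,0],1],[[-5,0,-3],[0,0,0],1],[[-4,0,0],[0,0,0],1],[[0,0,0],[0,0,0],1]]'| sed -n 2,4p
python3 -m creep '[[[0,0,0],[0,0,0],-1],[[0,0,0],[0,0,0],-1],[[0,0,0],[0,0,0],-1],[[0,0,0],[0,0,0],-1],[[0,0,0],[0,0,0],-1]]'
python3 knob.py
python3 - <<'E'
from h import *
c=load('l2')[2]; im=load('l2')[0]
h=cv2.cvtColor(im,cv2.COLOR_RGB2HSV); y=(h[...,0]>20)&(h[...,0]<34)&(h[...,1]>120)&(h[...,2]>60)
for b,a in blobs(y,100,90000): print('yellow',b.round(0),a,onz('wrist',b,.05,c).round(3))
go(.645,-.285,.2,36)
E
```

```text
tcp_pos: [0.499, -0.2624, 0.0872]
ee_rot: [0.002, 0.667, 0.745, 0.0]
wrist_force: [-1.8, 3.6, 18.6]
tcp_pos: [0.5096, -0.3826, 0.213]
ee_rot: [-0.001, 0.668, 0.744, -0.0]
wrist_force: [0.4, 0.3, -0.7]
clock: 53.0
tcp_pos: [0.5107, -0.3804, 0.214]
ee_rot: [0.0, 0.667, 0.745, -0.0]
wrist_force: [-0.9, 0.2, -0.6]
grip_width: 0.498
gripper_force: 0.0
dark 449
-0.01 81 zmax 0.032 y 0.086
0.0 90 zmax 0.033 y 0.085
0.01 20 zmax 0.028 y 0.085
0.02 18 zmax 0.061 y 0.092
0.03 199 zmax 0.065 y 0.092
0.04 41 zmax 0.063 y 0.092
yellow [589.  50.] 1294 [[ 0.725 -0.231  0.05 ]]
yellow [485. 100.] 4924 [[ 0.644 -0.284  0.05 ]]
pos [ 0.5107 -0.3805  0.214 ] yaw 96.29 | shift cm [16.48  0.17  1.4 ] turn [1.000e-02 0.000e+00 6.029e+01] grip 0.541 gf 0.0 t 53.0
```

Lever is hard against its stop (18.6 N, knob top at 63–65 mm). Now over the bin.

```bash

python3 -m creep '[[[0,0,0],[0,0,10.1],-1],[[0,0,0],[0,0,10.1],-1],[[0,0,0],[0,0,10.1],-1],[[0,0,0],[0,0,10.1],-1],[[0,0,0],[0,0,10.1],-1]]' >/dev/null
python3 -m creep '[[[0,0,0],[0,0,10],-1],[[5.5,0,0],[0,0,0],-1],[[5.5,0.2,0],[0,0,0],-1],[[5.5,0,0],[0,0,0],-1],[[0,0,0],[0,0,0],-1]]' >/dev/null
python3 -m creep '[[[0,0,0],[0,0,0],-1],[[0,0,0],[0,0,0],-1],[[0,0,0],[0,0,0],-1],[[0,0,0],[0,0,0],-1],[[0,0,0],[0,0,0],-1]]'
python3 - <<'E'
from h import *
im,d,c=snap('b1'); 
v,u=np.mgrid[0:400,0:640]; uv=np.c_[u.ravel(),v.ravel()]; P=bydepth('wrist',uv,d,c)
h=cv2.cvtColor(im,cv2.COLOR_RGB2HSV).reshape(-1,3)
n=(np.hypot(P[:,0]-.645,P[:,1]+.285)<.08)&(P[:,2]>.064)&(P[:,2]<.08)&(uv[:,1]<290)
q=P[n]; r=cv2.minAreaRect(q[:,:2].astype(np.float32)*1000); print(len(q),r, q[:,2].mean())
n2=(np.hypot(P[:,0]-.645,P[:,1]+.285)<.1)&(P[:,2]>.03)&(P[:,2]<.066)&(uv[:,1]<290)&(h[:,1]>100)
g=(r[0][0]/1000,r[0][1]/1000); go(*g,.06)
E
```

```text
clock: 54.92
tcp_pos: [0.6455, -0.2861, 0.214]
ee_rot: [0.0, 0.952, 0.307, 0.0]
wrist_force: [0.4, -0.1, 0.3]
grip_width: 1.003
gripper_force: 0.0
1641 ((644.8353881835938, -284.4573974609375), (70.38661193847656, 58.11793899536133), 39.01649856567383) 0.06989124689220477
pos [ 0.6455 -0.286   0.214 ] yaw 35.76 | shift cm [ 0.03 -0.16 15.4 ] turn [0. 0. 0.] grip 1.003 gf 0.0 t 55.0
```

View pics/b1.png

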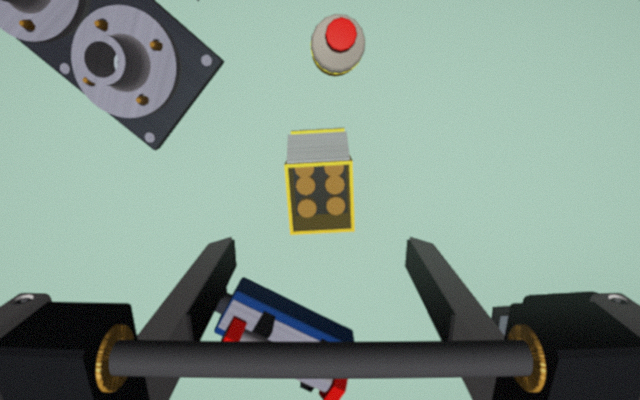

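Picture: bin rim corners (285,163), (352,160), (354,230), (292,234), strip to the back (up), bottle well ahead at (340,40).

```bash
python3 - <<'E'
from h import *
c=load('b1')[2]; Q=onz('wrist',[[285.5,162.5],[352.5,160.5],[354,231],[291.5,233.5]],.072,c)[:,:2]; print(Q.mean(0), cv2.minAreaRect(Q.astype(np.float32)*1000))
u=(Q[0]+Q[1]-Q[2]-Q[3]); print(np.degrees(np.arctan2(u[1],u[0]))); w=Q[0]-Q[1]; print(np.degrees(np.arctan2(-w[0],w[1])))
go(*Q.mean(0),.062,39)
E
```

```text
[ 0.64333174 -0.286639  ] ((643.3829345703125, -286.410888671875), (64.5304183959961, 56.512611389160156), 38.49201583862305)
38.754764154305605
37.55206176950777
pos [ 0.6455 -0.286   0.214 ] yaw 35.76 | shift cm [-0.21 -0.09 15.2 ] turn [ 0.    0.   -3.24] grip 1.003 gf 0.0 t 55.0
```

```bash
python3 -m creep '[[[0,0,5],[0,0,-3.0],-1],[[-0.2,-0.1,5],[0,0,0],-1],[[0,0,5.2],[0,0,0],-1],[[0,0,0],[0,0,0],-1],[[0,0,0],[0,0,0],0.5]]' 30
python3 -m creep '[[[0,0,0],[0,0,0],1],[[0,0,0],[0,0,0],1],[[0,0,0],[0,0,0],1],[[0,0,0],[0,0,0],1],[[0,0,0],[0,0,0],1]]' 30
python3 -m creep '[[[0,0,0],[0,0,0],1],[[0,0,0],[0,0,0],1],[[0,0,0],[0,0,0],1]]' 30
python3 - <<'E'
from h import *
go(.45,.2,.28,110)
E
```

```text
clock: 55.6
tcp_pos: [0.6447, -0.287, 0.0643]
ee_rot: [0.001, 0.943, 0.332, 0.001]
wrist_force: [-0.3, -0.7, 0.2]
grip_width: 0.927
gripper_force: 0.0
clock: 56.22
tcp_pos: [0.6441, -0.2867, 0.0631]
ee_rot: [0.001, 0.943, 0.332, 0.0]
wrist_force: [-0.8, -0.6, 6.1]
grip_width: 0.617
gripper_force: 30.0
clock: 56.6
tcp_pos: [0.6441, -0.2867, 0.0632]
ee_rot: [0.001, 0.943, 0.332, 0.0]
wrist_force: [0.6, 0.8, 5.8]
grip_width: 0.615
gripper_force: 30.0
pos [ 0.6441 -0.2867  0.0632] yaw 38.78 | shift cm [ 52.37  -1.59 -21.68] turn [ 8.000e-02  2.000e-02 -7.122e+01] grip 0.615 gf 30.0 t 56.6
```

```bash
python3 -m creep '[[[0,0,-5.4],[0,0,0],1],[[0,0,-5.4],[0,0,-10.2],1],[[0,0,-5.4],[0,0,-10.2],1],[[0,0,-5.4],[0,0,-10.2],1],[[0,0,0],[0,0,-10.2],1]]'
python3 -m creep '[[[0,0,0],[0,0,-10.2],1],[[0,0,0],[0,0,-10.2],1],[[0,0,0],[0,0,-10],1],[[5.68,1.06,0],[0,0,0],1],[[5.68,1.06,0],[0,0,0],1]]'
python3 -m creep '[[[5.68,1.06,0],[0,0,0],1],[[5.68,1.06,0],[0,0,0],1],[[5.68,1.06,0],[0,0,0],1],[[5.68,1.06,0],[0,0,0],1],[[0,0,0],[0,0,0],1]]'
python3 -m creep '[[[5.68,1.06,0],[0,0,0],1],[[5.68,1.06,0],[0,0,0],1],[[5.68,1.06,0],[0,0,0],1],[[5.68,1.06,0],[0,0,0],1],[[0,0,0],[0,0,0],1]]'
python3 -m creep '[[[0,0,0],[0,0,0],1],[[0,0,0],[0,0,0],1],[[0,0,0],[0,0,0],1],[[0,0,0],[0,0,0],1],[[0,0,0],[0,0,0],1]]'
cat > panel.py <<'E'
from h import *
import sys
im,d,c=snap(sys.argv[1])
v,u=np.mgrid[0:400,0:640]; uv=np.c_[u.ravel(),v.ravel()]; P=bydepth('wrist',uv,d,c); p=pose()[0]
f=im.reshape(-1,3).astype(int); ok=(d.ravel()>0)&(uv[:,1]<290)
top=ok&(abs(P[:,2]-.165)<.006)&(np.hypot(P[:,0]-.46,P[:,1]-.41)<.2)
q=P[top][:,:2].astype(np.float32)*1000; r=cv2.minAreaRect(q); print('panel top',len(q),r)
cl=ok&(abs(P[:,2]-.119)<.004)&(np.hypot(P[:,0]-.46,P[:,1]-.41)<.2)&(f.max(1)-f.min(1)<40)
q=P[cl][:,:2].astype(np.float32)*1000
if len(q)>20: print('cleat edge',len(q),cv2.minAreaRect(q), 'line',cv2.fitLine(q,cv2.DIST_HUBER,0,.01,.01).ravel())
bl=ok&(f[:,2]>f[:,0]+30)&(f[:,2]>f[:,1]+20)&(P[:,2]>.125)&(P[:,2]<.15)&(P[:,1]>.2)
q=P[bl][:,:2].astype(np.float32)*1000
if len(q)>20: print('blue rim',len(q),cv2.minAreaRect(q),P[bl][:,2].mean())
go(.516,.373,.155,110)
E
python3 panel.py p1
```

```text
clock: 57.22
tcp_pos: [0.6452, -0.2873, 0.2837]
ee_rot: [0.004, 0.766, 0.642, 0.001]
wrist_force: [0.2, -0.2, -2.8]
grip_width: 0.617
gripper_force: 30.0
clock: 57.85
tcp_pos: [0.6235, -0.1711, 0.2758]
ee_rot: [-0.002, 0.574, 0.819, -0.0]
wrist_force: [0.3, -0.1, -3.9]
grip_width: 0.617
gripper_force: 30.0
clock: 58.48
tcp_pos: [0.5853, 0.0592, 0.2764]
ee_rot: [-0.001, 0.572, 0.821, -0.0]
wrist_force: [-0.6, -0.5, -1.9]
grip_width: 0.613
gripper_force: 30.0
clock: 59.1
tcp_pos: [0.548, 0.2859, 0.2765]
ee_rot: [-0.001, 0.572, 0.82, -0.001]
wrist_force: [-0.2, -1.7, -3.0]
grip_width: 0.616
gripper_force: 30.0
clock: 59.72
tcp_pos: [0.5492, 0.2834, 0.278]
ee_rot: [0.0, 0.574, 0.819, 0.0]
wrist_force: [0.6, -0.4, -2.9]
grip_width: 0.617
gripper_force: 30.0
panel top 0 ((0.0, 0.0), (0.0, 0.0), 0.0)
cleat edge 3664 ((481.2973937988281, 382.31805419921875), (295.00726318359375, 86.02948760986328), 21.9814510345459) line [9.2852384e-01 3.7127283e-01 4.8905029e+02 4.1427032e+02]
blue rim 2040 ((389.9872131347656, 334.07183837890625), (59.64187240600586, 65.46572875976562), 22.342941284179688) 0.1336877806844475
pos [0.5492 0.2836 0.278 ] yaw 109.96 | shift cm [ 9.54 -0.06 12.3 ] turn [ 0.01  0.   -0.04] grip 0.616 gf 30.0 t 59.8
```

View pics/p1.png

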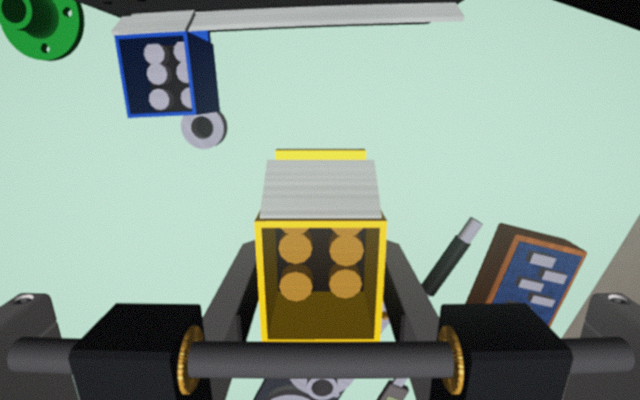

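Picture: held bin level with rim corners (257,221), (385,219); cleat strip running along (195,31)–(463,16), blue bin rim centred (157,75); free rail lies to its right.

```bash
python3 - <<'E'
from h import *
im,d,c=load('p1'); p,m,s=pose()
Q=onz('wrist',[[257,221],[385,219],[381,341],[262,342]],p[2]+.0088,c); print('rim tool mm',((Q-p)@m*1000).round(1).tolist())
B=np.array([.390,.334]); yc=-np.array([np.cos(np.radians(22)),np.sin(np.radians(22))]); xc=np.array([yc[1],-yc[0]]); print(xc,yc)
g=im[0:60].mean(2)
for u in (230,270,310,350,390,430,455):
    col=im[:50,u].mean(1); i=np.where(col>165)[0]; print(u,col[::3].astype(int).tolist())
for uv in ([220,30],[300,28],[420,23],[463,18]):
    w=onz('wrist',uv,.12,c)[0,:2]-B; print(uv,'xc %.1f yc %.1f'%(w@xc*1000-54,w@yc*1000+105))
v,u=np.mgrid[0:60,200:480]; P=bydepth('wrist',np.c_[u.ravel(),v.ravel()],d,c)
sel=(P[:,2]>.112)&(P[:,2]<.124); w=P[sel][:,:2]-B; X=w@xc*1000-54; Y=w@yc*1000+105
for y in(-140,-110,-80,-50,-20,10,40): k=abs(Y-y)<10; print(y,k.sum(),'x pct',np.percentile(X[k],[2,10,50]).round(1) if k.sum() else '', P[sel][k][:,2].max() if k.sum() else '')
t=B-.145*yc; print('target',t); go(*t,.158,112)
E
```

```text
rim tool mm [[31.9, -27.8, -8.8], [32.9, 27.8, -8.8], [-30.2, 29.3, -8.8], [-30.8, -28.7, -8.8]]
[-0.37460659  0.92718385] [-0.92718385 -0.37460659]
230 [35, 41, 36, 79, 177, 180, 181, 172, 198, 198, 96, 209, 203, 203, 208, 203, 207]
270 [39, 40, 41, 174, 181, 178, 178, 180, 195, 121, 198, 206, 203, 205, 206, 205, 209]
310 [38, 40, 114, 180, 178, 176, 173, 188, 181, 123, 204, 207, 205, 206, 209, 204, 204]
350 [33, 37, 176, 171, 173, 173, 175, 193, 115, 201, 209, 205, 204, 204, 207, 208, 206]
390 [40, 90, 177, 179, 175, 179, 187, 193, 97, 202, 207, 205, 202, 208, 206, 208, 203]
430 [38, 152, 176, 184, 179, 176, 197, 177, 202, 202, 205, 204, 207, 207, 207, 207, 208]
455 [34, 158, 177, 179, 176, 179, 188, 197, 206, 204, 204, 205, 210, 203, 207, 205, 207]
[220, 30] xc -20.9 yc 53.6
[300, 28] xc -22.1 yc -11.6
[420, 23] xc -21.2 yc -108.8
[463, 18] xc -18.1 yc -143.9
-140 191 x pct [-19.8 -19.2 -16.4] 0.12052637285595103
-110 228 x pct [-19.4 -18.9 -16.4] 0.12104713252854471
-80 260 x pct [-20.  -19.2 -16.4] 0.12117253942317951
-50 258 x pct [-19.3 -18.8 -15.8] 0.12093685593246589
-20 279 x pct [-19.3 -18.7 -15.1] 0.1208184259647807
10 313 x pct [-19.3 -18.7 -14.5] 0.12399401321423187
40 352 x pct [-19.8 -19.  -14.2] 0.12377311527988105
target [0.52444166 0.38831796]
pos [0.5492 0.2836 0.278 ] yaw 109.96 | shift cm [10.64  1.63 12.  ] turn [ 0.01  0.   -2.04] grip 0.616 gf 30.0 t 59.8
```

```bash
python3 -m creep '[[[0,0,0],[0,0,-2],1],[[4.4,1.6,0],[0,0,0],1],[[0,0,5],[0,0,0],1],[[0,0,5],[0,0,0],1],[[0,0,2.9],[0,0,0],1]]'
python3 -m creep '[[[0,0,0],[0,0,0],1],[[0,0,0],[0,0,0],1],[[0,0,0],[0,0,0],1],[[0,0,0],[0,0,0],1],[[0,0,0],[0,0,0],1]]'
python3 -m creep '[[[0,0,0],[0,0,0],1],[[0,0,0],[0,0,0],1]]'
python3 - <<'E'
from h import *
go(.5477,.3308,.1485,112)
im,d,c=snap('p2'); p,m,s=pose()
v,u=np.mgrid[0:380,150:500]; P=bydepth('wrist',np.c_[u.ravel(),v.ravel()],d,c); L=(P-p)@m*1000
k=(abs(L[:,1])<25)&(d[v.ravel(),u.ravel()]>0)
for a in range(28,68,4):
    q=L[k&(abs(L[:,0]-a)<2)]; print(a,len(q),np.percentile(-q[:,2],[50,98]).round(1) if len(q) else '')
E
```

```text
clock: 60.4
tcp_pos: [0.5458, 0.3302, 0.1456]
ee_rot: [-0.001, 0.559, 0.829, -0.002]
wrist_force: [-0.5, 0.2, -2.2]
grip_width: 0.613
gripper_force: 30.0
clock: 61.02
tcp_pos: [0.5477, 0.3306, 0.1497]
ee_rot: [0.0, 0.559, 0.829, 0.0]
wrist_force: [0.1, 0.1, -2.2]
grip_width: 0.615
gripper_force: 30.0
clock: 61.28
tcp_pos: [0.5474, 0.3305, 0.1489]
ee_rot: [-0.0, 0.559, 0.829, -0.0]
wrist_force: [-0.4, 0.4, -2.1]
grip_width: 0.616
gripper_force: 30.0
pos [0.5474 0.3305 0.1489] yaw 111.98 | shift cm [0.01 0.04 0.04] turn [-0.   -0.   -0.02] grip 0.616 gf 30.0 t 61.3
28 6315 [88.4 90.8]
32 1366 [ 7.6 87.8]
36 1366 [2.4 5.7]
40 1269 [-3.3  0.3]
44 1467 [-9.7 -5.7]
48 1601 [-16.2 -11.6]
52 1879 [-54.  -17.5]
56 295 [-149.1 -147.5]
60 292 [-149.1 -147.8]
64 299 [-149.1 -147.7]
```

```bash
python3 -m creep '[[[2.5,0,0],[0,0,0],1],[[1.5,0,0],[0,0,0],1],[[0.5,0,0],[0,0,0],1],[[0,0,0],[0,0,0],1],[[0,0,0],[0,0,0],1]]'
python3 -m creep '[[[0.5,0,0],[0,0,0],1],[[0,0,0],[0,0,0],1],[[0,0,0],[0,0,0],1],[[0,0,0],[0,0,0],1],[[0,0,0],[0,0,0],1]]'
python3 - <<'E'
from h import *
xc=np.array([-.3746,.9272]);yc=np.array([-.9272,-.3746]);B=np.array([.39,.334]);p=pose()[0];w=p[:2]-B
print('mid x_c %.1f y_c %.1f h %.1f'%(w@xc*1000-54+1,w@yc*1000+105,(p[2]-.1272)*1000))
E
```

```text
clock: 61.95
tcp_pos: [0.5308, 0.3719, 0.1489]
ee_rot: [0.0, 0.56, 0.829, -0.0]
wrist_force: [0.3, 0.5, -3.5]
grip_width: 0.613
gripper_force: 30.0
clock: 62.58
tcp_pos: [0.5287, 0.3769, 0.1489]
ee_rot: [-0.0, 0.559, 0.829, -0.0]
wrist_force: [0.0, 0.0, -2.6]
grip_width: 0.618
gripper_force: 30.0
mid x_c -65.2 y_c -39.7 h 21.7
```

No contact; strip is past the edge. Diagonal down and in, then straight down.

```bash
python3 -m creep '[[[0.45,0,0.65],[0,0,0],1],[[0.45,0,0.65],[0,0,0],1],[[0,0,0],[0,0,0],1],[[0,0,0],[0,0,0],1],[[0,0,0],[0,0,0],1]]'
python3 -m creep '[[[0,0,0.3],[0,0,0],1],[[0,0,0],[0,0,0],1],[[0,0,0],[0,0,0],1],[[0,0,0],[0,0,0],1]]'
cat > hp.py <<'E'
from h import *
xc=np.array([-.3746,.9272]);yc=np.array([-.9272,-.3746]);B=np.array([.39,.334]);p=pose()[0];w=p[:2]-B
print('mid x_c %.1f y_c %.1f h %.1f'%(w@xc*1000-54+1,w@yc*1000+105,(p[2]-.1272)*1000))
E
python3 hp.py
```

```text
clock: 63.2
tcp_pos: [0.5256, 0.3853, 0.1362]
ee_rot: [0.0, 0.559, 0.829, 0.0]
wrist_force: [-1.4, 0.4, -3.6]
grip_width: 0.614
gripper_force: 30.0
clock: 63.7
tcp_pos: [0.5254, 0.3853, 0.133]
ee_rot: [0.0, 0.559, 0.829, 0.0]
wrist_force: [-0.1, 0.3, -3.1]
grip_width: 0.614
gripper_force: 30.0
mid x_c -56.2 y_c -39.8 h 5.8
```

```bash
python3 -m creep '[[[0.05,0,0.2],[0,0,0],1],[[0,0,0],[0,0,0],1],[[0,0,0],[0,0,0],1]]'|sed -n '2p;4p'
python3 -m creep '[[[0.05,0,0.2],[0,0,0],1],[[0,0,0],[0,0,0],1],[[0,0,0],[0,0,0],1]]'|sed -n '2p;4p'
python3 -m creep '[[[0.05,0,0.1],[0,0,0],1],[[0,0,0],[0,0,0],1],[[0,0,0],[0,0,0],1]]'|sed -n '2p;4p'
python3 hp.py
```

```text
tcp_pos: [0.5251, 0.3857, 0.1309]
wrist_force: [-0.1, -0.0, -3.1]
tcp_pos: [0.5249, 0.3864, 0.129]
wrist_force: [-0.2, 1.8, -2.0]
tcp_pos: [0.5249, 0.3869, 0.1282]
wrist_force: [0.1, 1.9, -0.7]
mid x_c -54.5 y_c -39.9 h 1.0
```

```bash
python3 -m creep '[[[0,0,0.1],[0,0,0],1],[[0,0,0],[0,0,0],1],[[0,0,0],[0,0,0],1]]'|sed -n '2p;4p'
python3 -m creep '[[[0,0,0.1],[0,0,0],1],[[0,0,0],[0,0,0],1],[[0,0,0],[0,0,0],1]]'|sed -n '2p;4p'
python3 hp.py
python3 -m creep '[[[0,0,0],[0,0,0],-0.3],[[0,0,0],[0,0,0],-0.5],[[0,0,0],[0,0,0],-0.6],[[0,0,0],[0,0,0],-0.7],[[0,0,0],[0,0,0],-0.7]]'
python3 -m creep '[[[0,0,-5],[0,0,0],-0.7],[[0,0,-5],[0,0,0],-0.7],[[-5,0,-5],[0,0,0],-0.7],[[-5,0,0],[0,0,0],-0.7],[[0,0,0],[0,0,0],-0.7]]'
python3 -m creep '[[[0,0,0],[0,0,0],-0.7],[[0,0,0],[0,0,0],-0.7],[[0,0,0],[0,0,0],-0.7],[[0,0,0],[0,0,0],-0.7]]'
cat > binc.py <<'E'
from h import *
xc=np.array([-.3746,.9272]);yc=np.array([-.9272,-.3746]);B=np.array([.39,.334])
im,d,c=snap('p3'); v,u=np.mgrid[0:300,0:640]; P=bydepth('wrist',np.c_[u.ravel(),v.ravel()],d,c)
h=cv2.cvtColor(im,cv2.COLOR_RGB2HSV)[:300].reshape(-1,3); y=(h[:,0]>20)&(h[:,0]<34)&(h[:,1]>120)&(P[:,2]>.125)&(P[:,2]<.15)
w=P[:,:2]-B; X=w@xc*1000-54; Y=w@yc*1000+105; y&=(abs(Y+40)<60)&(abs(X+54)<60)
r=cv2.minAreaRect(np.c_[X,Y][y].astype(np.float32)); print('rim',y.sum(),r)
for s,k in(('back',X>-40),('front',X<-70),('left',Y>-20),('right',Y<-60)): print(s,np.median(P[y&k][:,2]).round(4) if (y&k).any() else '')
E
python3 binc.py
```

```text
tcp_pos: [0.5249, 0.3872, 0.1276]
wrist_force: [-2.6, 4.1, 2.9]
tcp_pos: [0.5249, 0.3874, 0.1272]
wrist_force: [-3.1, 3.5, 8.2]
mid x_c -54.0 y_c -40.1 h 0.0
clock: 66.2
tcp_pos: [0.5248, 0.3865, 0.1258]
ee_rot: [0.0, 0.559, 0.829, -0.0]
wrist_force: [-0.1, 0.2, 0.9]
grip_width: 0.848
gripper_force: 0.0
clock: 66.82
tcp_pos: [0.5614, 0.2969, 0.2709]
ee_rot: [0.001, 0.561, 0.828, 0.0]
wrist_force: [-0.2, -0.1, -0.6]
grip_width: 0.847
gripper_force: 0.0
clock: 67.32
tcp_pos: [0.5598, 0.2999, 0.2699]
ee_rot: [-0.0, 0.559, 0.829, -0.0]
wrist_force: [-0.1, 0.1, 0.2]
grip_width: 0.85
gripper_force: 0.0
rim 1473 ((-54.997406005859375, -39.59710693359375), (63.53430938720703, 57.42522430419922), 0.0009458682616241276)
back 0.1359
front 0.1356
left 0.1358
right 0.1357
```

Bin hung at x −55, y −40, level. Final check of all flanges and the master.

```bash
python3 -m creep '[[[-4.9,-0.15,-1],[0,0,0],-0.7],[[-4.9,-0.15,0],[0,0,0],-0.7],[[-4.9,-0.15,0],[0,0,0],-0.7],[[-4.9,-0.15,0],[0,0,0],-0.7],[[-4.9,-0.15,0],[0,0,0],-0.7]]' >/dev/null
python3 -m creep '[[[0,0,0],[0,0,0],-0.7],[[0,0,0],[0,0,0],-0.7],[[0,0,0],[0,0,0],-0.7],[[0,0,0],[0,0,0],-0.7],[[0,0,0],[0,0,0],-0.7]]'|sed -n 1,2p
cat > fin.py <<'E'
from h import *
im,d,c=snap('fin'); v,u=np.mgrid[0:400,0:640]; uv=np.c_[u.ravel(),v.ravel()]; P=bydepth('wrist',uv,d,c); sat=cv2.cvtColor(im,cv2.COLOR_RGB2HSV).reshape(-1,3)
for H in([.6542,.1325],[.6440,.0272],[.6331,-.0765]):
    r=np.hypot(P[:,0]-H[0],P[:,1]-H[1]); k=(r<.1)&(d.ravel()>0)
    pl=k&(r>.028)&(r<.046)&(abs(P[:,2]-.036)<.012)&(sat[:,1]<60); q=P[pl]
    n=k&(P[:,2]>.062)&(P[:,2]<.085)&(r<.03)
    if pl.sum()<50: print(H,'few',pl.sum()); continue
    f=np.linalg.lstsq(np.c_[q[:,:2]-H,np.ones(len(q))],q[:,2],rcond=None)[0]; print(H,len(q),'plate z %.4f tilt deg'%f[2],np.degrees(f[:2]).round(2),'neck',n.sum(),P[n].mean(0).round(4) if n.any() else '')
E
python3 fin.py
python3 - <<'E'
from h import *
im,d=robot.read_camera('top'); f=np.load('top0.npz')
for n,z,uv in(('vrest',.07,None),):
    v,u=np.mgrid[0:400,0:640]; uv=np.c_[u.ravel(),v.ravel()]; h=cv2.cvtColor(im,cv2.COLOR_RGB2HSV); m=((h[...,0]<6)|(h[...,0]>174))&(h[...,1]>140)&(h[...,2]>50)
    for b,a in blobs(m,8,400): print('red top',b.round(1),a,onz('top',b,.066).round(3).tolist())
E
```

```text
clock: 68.62
tcp_pos: [0.6446, 0.07, 0.2802]
[0.6542, 0.1325] 3346 plate z 0.0356 tilt deg [0.   0.22] neck 669 [0.6533 0.1318 0.0696]
[0.644, 0.0272] 2666 plate z 0.0356 tilt deg [ 0.07 -0.09] neck 643 [0.6432 0.0291 0.069 ]
[0.6331, -0.0765] 1490 plate z 0.0358 tilt deg [-0.16 -0.26] neck 616 [ 0.6334 -0.0745  0.0687]
red top [174.1 110.4] 205 [[0.787, 0.629, 0.066]]
red top [415. 118.] 23 [[0.764, -0.233, 0.066]]
red top [469.6 196.8] 44 [[0.484, -0.422, 0.066]]
red top [435.9 200.3] 55 [[0.471, -0.301, 0.066]]
```

```bash
python3 -c "
from plant import robot
print(robot.hand_in())"
```

```text
the job is handed in; nothing more can be done
None
```

The job is handed in: all three flanges are flush on their own hubs, the master lies evenly (to about 1 mm) in both grooves, the lever was then swung to its stop, and the yellow bin hangs level behind the cleat beside the blue bin.

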